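Take the spent cartridge out of the label printer

TASK

The desktop label printer's cartridge is spent: press the sloping grey door inward until its catch lets go and it springs open, draw the cartridge out of the bay, and stand it upright in the blue tray. Leave the door open for the new cartridge, and leave the tray, the calculator, the stapler, the cup and the notes where they are.

Things in the scene. Friction and masses are not known exactly. Their poses are not given: they have to be found in the camera images.
- printer: White desktop label printer, 200 mm deep (x), 170 mm wide (y), 165 mm high, fixed; origin at the centre of its underside, front towards its own -x, z up. Its upper front slopes at 30 deg to the horizontal, falling to the front; that face's normal leans 30 deg from vertical towards the printer's -x. Behind the door in it is the bay: 121 mm wide (y), 120 mm along the slope, 85 mm deep.
- door (a joint): Door hinge, rad: 0 shut, latched and flush; negative pressed in (stop -0.08); 1.75 fully open. Grey plate 118 x 118 x 5 mm, no handle, hinged at its upper edge. Pressing its lower part in (5 mm at door_press, against 4 to 8 N; stop at 7 mm) trips the catch; once the tool is drawn away a 1 N spring swings it open in about 1 s.
- door_press (a point): Middle of the ribbed strip on the outer face of the door in its lower half, 85 mm from the hinge line: the place to press. Frame as the sloping face while shut: x uphill, y as the printer's, z out of the face.
- door_hinge (a point): Middle of the door's hinge line, at the upper edge of the bay; z out of the sloping face, x uphill. The fully open door rises 118 mm from this line, 10 deg uphill of the face's normal, so it leans towards the front by 20 deg and overhangs the upper part of the bay.
- bay_mouth (a point): Point in the plane of the sloping face over the middle of the cartridge's seat; z points out of the face (30 deg from vertical), the way the cartridge is drawn out; y is parallel to the printer's y. Fixed to the printer.
- cartridge_centre (a point): Centre of the cartridge, a box 50 mm (x) x 34 mm (y) x 70 mm (z), 0.12 kg, black with an orange top; z from foot to top. At first it stands in the bay, its z along the bay_mouth z, its top about 15 mm below the face, its lowest 18 mm in a loose seat; 43 mm are free on each side of it in y; grip its upper third across y.
- tray: Loose blue open tray, 150 mm (x) x 110 mm (y) x 30 mm high outside, walls and floor about 4 mm thick, 0.5 kg; origin at the centre of its underside, z up.
- calculator: Desk calculator, 150 x 105 x 29 mm, lying flat; bystander; origin at the centre of its underside.
- stapler: Stapler, 34 x 131 (y) x 46 mm; bystander; origin at the centre of its underside.
- cup: White plastic cup, 72 mm across, 83 mm high, standing; bystander; origin at the centre of its underside.
- notes: Yellow pad of sticky notes, 76 x 76 x 12 mm; bystander; origin at the centre of its underside.

How it is judged:
On the way, in this order (a step that is already met when the one before it is completed fails the run):
1. the door has sprung open while the cartridge is still in its seat (value of joint door above 1.2 rad and distance between cartridge_centre and bay_mouth below 0.065 m), for 0.1 s.
2. the cartridge is clear of the bay (distance between cartridge_centre and bay_mouth above 0.09 m), for 0.1 s.
At the end, for the whole second after the job is handed in: the cartridge stands upright, orange top up (within 6 deg), on the tray's floor inside its walls, released and at rest; the door stands open (over 1.2 rad) (x of cartridge_centre in the frame of tray between -0.06 and 0.06 m and y of cartridge_centre in the frame of tray between -0.045 and 0.045 m and z of cartridge_centre in the frame of tray between 0.03 and 0.05 m and angle between cartridge_centre's own z axis and vertical below 0.1 rad and linear speed of tray below 0.02 m/s and value of joint door above 1.2 rad); the robot touches nothing.
It fails at once if the tray is shifted by more than 4 cm (distance of tray from where it was at the start of the episode above 0.04 m).
It fails at once if the calculator, stapler, cup or notes are shifted by more than 3 cm (distance of any of calculator, stapler, cup, notes from where it was at the start of the episode above 0.03 m).
It also fails if it takes over 51 s, if anything falls off the work surface, if the arm or the gripper's body presses on something with over 40 N, if the wrist force passes 120 N, or if a joint passes its speed limit or range.

ROBOT

A 7-joint arm with a two-finger parallel gripper is mounted at the origin on a cart in front of the work surface, level with it; the furniture and walls round the work are solid. World frame = base frame: x ahead of the robot, y to its left, z up, the work surface at z = 0. Lengths are in m, angles in rad, forces in N, time in s.
With the tool pointing down it reaches from about 0.4 to 0.85 m from the base axis. Payload 4.5 kg.
Tool frame: the origin (TCP) lies midway between the tips of the shut fingers; the grasp point (between the pads) lies 19 mm behind it; z points along the fingers, y is the direction in which the jaws open and shut (so a half turn about z gives the same grasp; the last joint's range is limited). The gripper opens to 88 mm and grips with 3 to 60 N. Pads are 18 mm wide; open, the fingers measure 123 mm over their backs; the gripper's body (75 mm by 187 mm) begins 45 mm behind the grasp point.
Start: joints at [1.345, 0.689, -0.195, 1.565, 0.157, 0.902, -0.215], TCP at [0.161, -0.604, 0.239] pointing down, gripper open.
Joint ranges: [-3.01, 3.01], [-0.46, 2.08], [-1.47, 1.51], [0.13, 2.56], [-1, 4.14], [0.04, 2.09], [-2.66, 2.66]. Speed limits (rad/s): [2.57, 2.57, 3.14, 3.14, 3.14, 3.14, 3.14].

INTERFACE

Orientations are given as a unit quaternion [x, y, z, w].
In Python, from plant import r gives the robot as it stands. The module is installed in compiled form; this text tells all that it offers.
- The arm moves only by the tool carry_out, never from a script. Its argument "commands" is a list of rows, each a list of 6 numbers: the shift along the tool's x, y, z in m, then the turn, a rotation vector about the tool's x, y, z in degrees. In form: [[dx, dy, dz, wx, wy, wz], ...]. A call has 1 to 12 rows; each row is the pose to reach, as a shift and turn from the pose commanded when the call began, along the tool's axes at that moment; what a row does not reach only later rows make up. A row lasts 1/10 s, in which the tool goes at most 50 mm and 8.59 degrees, less where a joint would pass 70% of its speed; a pose out of reach is approached as far as the arm can. A call with a gripper value outside its range is refused whole. "fingers" is the closure in counts, from 0 (fully open) to 255 (shut), set as the call begins (left out, the last holds). The fingers move at their own pace and stop on an object; "grip_force" is the grip in N (left out, the last holds). Time passes only in rows, so rows that repeat a pose let the fingers close. It gives the time, the measured TCP pose, the force and the opening at its end, in the units of the state.
- r.get_state(): the state, without advancing time (a new reading comes with each control period).
- r.snapshot(name): name is "scene" or "top" or "wrist"; returns a dict with "img" (384x512x3 uint8, blue, green, red), "intrinsics" (3x3 intrinsics, pixels), "extrinsics" (4x4, takes a point from camera to world coordinates); the wrist camera has in their place "tool_from_camera" (4x4, takes a point from camera to tool coordinates, whose origin is the TCP and whose axes are the flange's). Camera axes: x right, y down, z forward; pixel columns grow to the right and rows downward; lengths in m; the calibration is good to about 2 mm. A picture is of the moment at which its call begins: read the wrist's pose just before it. There is no depth.
- r.finish_job(): hands the job in, once; it reports no verdict.
Trained networks look in a picture, given as the dict that the camera call returned (one of the last four; its "shot" number tells which), for a name from the list of things; names that differ only in an ending like _2 or _b are one class to them, and where a whole thing is asked for, a point or a joint stands for the part that bears it (a point fixed in the world has none). Each returns a list of dicts, best first, with "p" (0 to 1); they miss things now and then, are a little off and sometimes report something else, mostly with a low value. They report only what shows in the picture. A call takes as long as a camera call.
- r.spot_in(picture, label): "xyz" ([x, y, z] in m, in world coordinates, good to about 4 mm: the middle of the surface that is visible of it).
- r.spot_point(picture, label): "xyz" ([x, y, z] in m, in world coordinates, good to about 4 mm: a listed point, or the origin of a listed thing).
The state is a dict: "clock": time; "q": joint angles; "qd": joint speeds; "joint_torque": joint torques, N m; "tool_pos": TCP position; "eef_rot": TCP orientation; "contact_force": force on the tool from outside, world axes, zero at the start; "moment": the same for the moment, N m; "opening": opening from 0.0 (shut) to 1.0 (fully open).
Only numpy, scipy, OpenCV 4.12 (cv2) and the standard library are available. Lean on these libraries where they do the work, as an engineer would, in place of code of your own. Each camera call takes 0.05 s, during which the arm holds its last target.

## Working session

There is one attempt and no reset: what is moved stays moved. The work goes in short steps, Python scripts to look and compute and a tool call to move; the robot and the scene stay as the last step left them, time stands still between calls to the robot, and variables do not carry over. Pictures are saved under pics/ and viewed, and the job is handed in when it is done.

Besides the shell and the picture viewer there is one more tool, called after "Request:" as name(argument=value, ...), one argument or row to a line, values as JSON. carry_out: Moves the arm, as the interface text tells. Its arguments: {"type":"object","properties":{"commands":{"type":"array","items":{"type":"array","items":{"type":"number"}}},"fingers":{"type":"number"},"grip_force":{"type":"number"}},"required":["commands"]}

```bash
mkdir -p pics
cat > h.py <<'E'
import numpy as np, cv2
from scipy.spatial.transform import Rotation as R
from plant import r
def pose():
    s=r.get_state(); return np.array(s['tool_pos']), R.from_quat(s['eef_rot']), s
E
python3 - <<'E'
from h import *
p,Rt,s=pose(); print(s['clock'],p,Rt.as_matrix().round(3),s['opening'])
for n in ['scene','top']:
    d=r.snapshot(n); cv2.imwrite(f'pics/{n}0.png',d['img'])
    for l in ['printer','tray','calculator','stapler','cup','notes']:
        print(n,l,[(np.round(a['xyz'],3),round(a['p'],2)) for a in r.spot_point(d,l)[:2]])
    for l in ['door_press','door_hinge','bay_mouth','cartridge_centre']:
        print(n,l,[(np.round(a['xyz'],3),round(a['p'],2)) for a in r.spot_point(d,l)[:2]])
print(r.get_state()['clock'])
E
```

```text
0.0 [ 0.16032039 -0.6034068   0.23790759] [[ 0.966  0.257 -0.001]
 [ 0.257 -0.966  0.002]
 [-0.    -0.002 -1.   ]] 0.9968199036237051
scene printer [(array([0.551, 0.008, 0.   ]), 0.96)]
scene tray [(array([ 0.451, -0.255,  0.001]), 0.94)]
scene calculator [(array([0.442, 0.249, 0.001]), 0.92), (array([0.512, 0.014, 0.129]), 0.52)]
scene stapler [(array([0.617, 0.25 , 0.001]), 0.58)]
scene cup []
scene notes [(array([ 0.844, -0.066,  0.003]), 0.78)]
scene door_press [(array([0.489, 0.022, 0.122]), 0.73)]
scene door_hinge [(array([0.562, 0.008, 0.162]), 0.68)]
scene bay_mouth [(array([0.512, 0.016, 0.13 ]), 0.93), (array([ 0.845, -0.062,  0.002]), 0.45)]
scene cartridge_centre []
top printer [(array([0.55 , 0.008, 0.001]), 0.96), (array([ 0.644, -0.226,  0.004]), 0.66)]
top tray [(array([ 0.45 , -0.256,  0.003]), 0.74), (array([0.564, 0.006, 0.168]), 0.23)]
top calculator [(array([ 0.442,  0.258, -0.001]), 0.9)]
top stapler [(array([0.612, 0.252, 0.001]), 0.56)]
top cup [(array([ 0.646, -0.225,  0.002]), 0.8)]
top notes [(array([ 0.844, -0.062,  0.002]), 0.87)]
top door_press [(array([0.494, 0.026, 0.122]), 0.8), (array([0.51 , 0.021, 0.132]), 0.16)]
top door_hinge [(array([ 0.848, -0.066, -0.   ]), 0.73), (array([0.566, 0.004, 0.167]), 0.63)]
top bay_mouth [(array([0.51 , 0.022, 0.133]), 0.91)]
top cartridge_centre []
1.1
```

View pictures.

View pics/scene0.png

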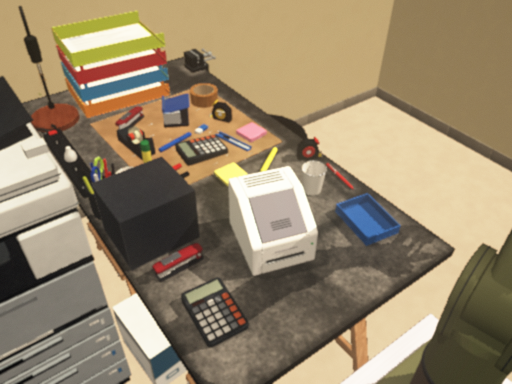

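View pics/top0.png

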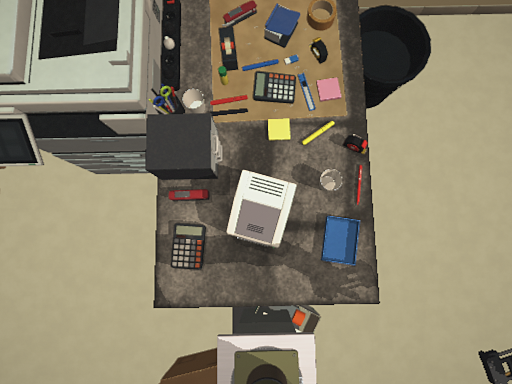

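Run:
```python
from h import *
a=cv2.imread('pics/top0.png')[160:260,215:315]; b=cv2.imread('pics/scene0.png')[160:275,220:330]
cv2.imwrite('pics/c1.png',cv2.resize(a,None,fx=6,fy=6,interpolation=cv2.INTER_CUBIC))
cv2.imwrite('pics/c2.png',cv2.resize(b,None,fx=5,fy=5,interpolation=cv2.INTER_CUBIC))
```

```text
(no output)
```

View pics/c1.png

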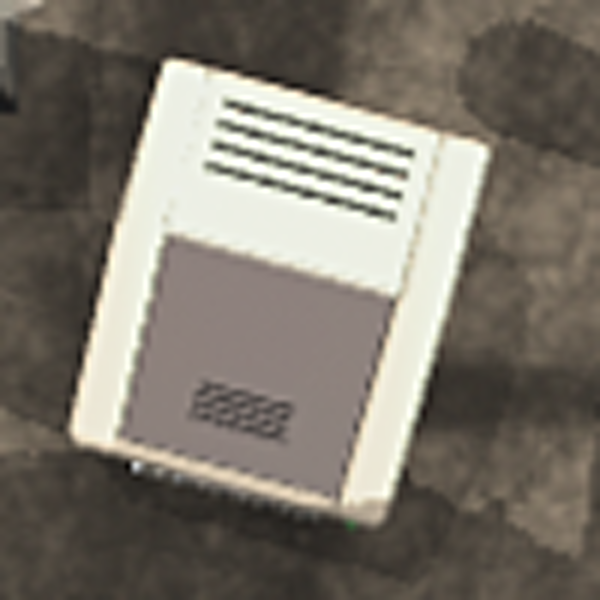

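View pics/c2.png

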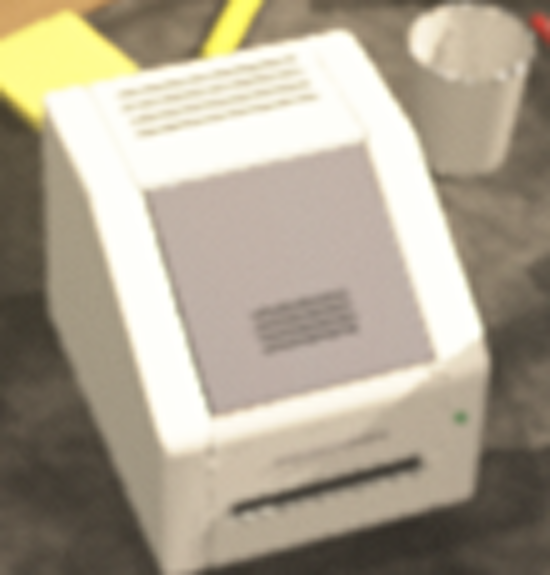

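Run:
```python
from h import *
from scipy.optimize import least_squares
K={};E={}
for n in ['top','scene']:
    d=r.snapshot(n); K[n]=np.array(d['intrinsics']);E[n]=np.linalg.inv(np.array(d['extrinsics']))
np.savez('cams.npz',Kt=K['top'],Et=E['top'],Ks=K['scene'],Es=E['scene'])
def proj(n,P):
    c=P@E[n][:3,:3].T+E[n][:3,3]; u=c@K[n].T; return u[:,:2]/u[:,2:]
t=np.array([(165,235),(398,296),(343,502),(118,437)])/6+[215,160]-0.4
s=np.array([(150,188),(362,142),(435,360),(210,415)])/5+[220,160]-0.4
def frame(yaw): # sloping face
    return R.from_euler('z',yaw)*R.from_euler('y',-np.pi/6)
L=np.array([[0,.059,0],[0,-.059,0],[-.118,-.059,0],[-.118,.059,0]])
def f(v,full=False):
    P=frame(v[3]).apply(L)+v[:3]
    return np.r_[(proj('top',P)-t).ravel(),(proj('scene',P)-s).ravel()]
o=least_squares(f,[.563,.006,.165,-.24],x_scale=[.01,.01,.01,.1]); print(o.x,np.degrees(o.x[3]),o.fun.round(1))
F=frame(o.x[3]); print('press',F.apply([-.085,0,0])+o.x[:3]); print('printer yaw/ mouth candidates',F.as_matrix().round(3))
# tray
d=r.snapshot('top'); im=d['img']; hsv=cv2.cvtColor(im,cv2.COLOR_BGR2HSV); m=((hsv[...,0]>100)&(hsv[...,0]<120)&(hsv[...,1]>120)).astype('uint8'); m[:200]=0
print(cv2.minAreaRect(cv2.findNonZero(m)))
cv2.imwrite('pics/c3.png',cv2.resize(im[205:275,310:380],None,fx=7,fy=7,interpolation=cv2.INTER_CUBIC))
```

```text
[ 0.56093441  0.00355748  0.1629774  -0.29595253] -16.956830664742785 [ 0.6 -0.2 -0.3  0.3 -0.8 -0.5  0.3 -0.1 -1.3  0.3  0.7 -0.5  0.6 -0.1
  0.3  0.3]
press [0.49052255 0.02502655 0.1204774 ]
printer yaw/ mouth candidates [[ 0.828  0.292 -0.478]
 [-0.253  0.957  0.146]
 [ 0.5    0.     0.866]]
((416.8330383300781, 295.2954406738281), (238.5651092529297, 52.71050262451172), 35.986793518066406)
```

View pics/c3.png

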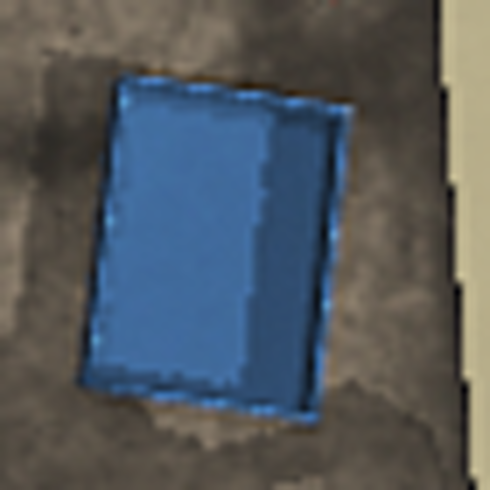

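```bash
cat >> h.py <<'E'
H=np.array([0.562,0.0045,0.164]); YAW=np.radians(-16.3)
def face(yaw=YAW): return R.from_euler('z',yaw)*R.from_euler('y',-np.pi/6)
F=face()
def tool_face(): 
    M=F.as_matrix(); return R.from_matrix(np.c_[M[:,0],-M[:,1],-M[:,2]])
def row(pos,rot,p=None,Rt=None):
    if p is None: p,Rt,_=pose()
    return np.r_[Rt.inv().apply(np.array(pos)-p),np.degrees((Rt.inv()*rot).as_rotvec())]
def show(*rows):
    for x in rows: print(x[:3].round(4).tolist()+x[3:].round(2).tolist())
E
python3 - <<'E'
from h import *
P=H+F.apply([-.085,0,0]); print(P)
T=tool_face()
show(row([.38,-.25,.30],T),row(P+F.apply([0,0,.10]),T))
E
```

```text
[0.49134666 0.02516048 0.1215    ]
[0.303, -0.2858, -0.0613, -8.16, 29.25, 30.47]
[0.4385, -0.549, 0.0306, -8.16, 29.25, 30.47]
```

Request:
carry_out(
  commands=[
    [0.303, -0.286, -0.061, -8.2, 29.2, 30.5],
    [0.303, -0.286, -0.061, -8.2, 29.2, 30.5],
    [0.303, -0.286, -0.061, -8.2, 29.2, 30.5],
    [0.303, -0.286, -0.061, -8.2, 29.2, 30.5],
    [0.303, -0.286, -0.061, -8.2, 29.2, 30.5],
    [0.303, -0.286, -0.061, -8.2, 29.2, 30.5],
    [0.303, -0.286, -0.061, -8.2, 29.2, 30.5],
    [0.303, -0.286, -0.061, -8.2, 29.2, 30.5],
    [0.303, -0.286, -0.061, -8.2, 29.2, 30.5],
    [0.303, -0.286, -0.061, -8.2, 29.2, 30.5],
  ],
  fingers=255,
  grip_force=20,
)

```text
clock: 2.25
tool_pos: [0.3829, -0.2486, 0.3086]
eef_rot: [0.958, -0.134, 0.253, 0.034]
contact_force: [1.6, 0.1, 0.6]
opening: 0.111
```

Run:
```python
from h import *
T=tool_face(); p,Rt,s=pose(); print(s['clock'],p,Rt.as_matrix().round(2),s['q'])
P=H+F.apply([-.085,0,0])
show(row([.38,-.25,.30],T),row(P+F.apply([0,0,.10]),T))
```

```text
2.25 [ 0.38285573 -0.24864212  0.30855911] [[ 0.84 -0.27  0.48]
 [-0.24 -0.96 -0.13]
 [ 0.49 -0.   -0.87]] [ 0.8691954   0.25557795 -0.36805996  2.37815804 -1.00057976  0.04414864
 -0.32251792]
[-0.0063, 0.0021, 0.0063, -0.32, 0.43, 0.3]
[-0.0678, -0.2932, 0.0778, -0.32, 0.43, 0.3]
```

Request:
carry_out(
  commands=[
    [-0.068, -0.293, 0.078, -0.3, 0.4, 0.3],
    [-0.068, -0.293, 0.078, -0.3, 0.4, 0.3],
    [-0.068, -0.293, 0.078, -0.3, 0.4, 0.3],
    [-0.068, -0.293, 0.078, -0.3, 0.4, 0.3],
    [-0.068, -0.293, 0.078, -0.3, 0.4, 0.3],
    [-0.068, -0.293, 0.078, -0.3, 0.4, 0.3],
    [-0.068, -0.293, 0.078, -0.3, 0.4, 0.3],
    [-0.068, -0.293, 0.078, -0.3, 0.4, 0.3],
  ],
)

```text
clock: 3.05
tool_pos: [0.4359, -0.0701, 0.308]
eef_rot: [0.96, -0.142, 0.238, 0.037]
contact_force: [0.2, 0.5, -0.4]
opening: 0.006
```

Run:
```python
from h import *
T=tool_face(); p,Rt,s=pose(); print(s['clock'],p,Rt.as_matrix().round(2),s['q'],s['opening'])
d=r.snapshot('wrist'); cv2.imwrite('pics/w1.png',d['img'])
P=H+F.apply([-.085,0,0])
for l in ['door_press','door_hinge','bay_mouth']:
    print(l,[(np.round(a['xyz'],4),round(a['p'],2)) for a in r.spot_point(d,l)[:2]])
show(row(P+F.apply([0,0,.10]),T),row(P,T))
np.savez('w1.npz',p=p,q=Rt.as_quat(),K=d['intrinsics'],X=d['tool_from_camera'])
```

```text
3.05 [ 0.43590151 -0.07011387  0.30803729] [[ 0.85 -0.29  0.45]
 [-0.26 -0.96 -0.14]
 [ 0.47  0.   -0.88]] [-0.56728394  0.25995215  0.66007813  2.43735508 -0.99960676  0.04320191
 -0.83610869] 0.006290080061881681
door_press [(array([0.4876, 0.0277, 0.1207]), 0.79)]
door_hinge [(array([0.5638, 0.0014, 0.1649]), 0.93)]
bay_mouth [(array([0.5067, 0.0199, 0.1318]), 0.83)]
[-0.067, -0.1065, 0.0764, 0.36, 2.21, -0.11]
[-0.0631, -0.1072, 0.1763, 0.36, 2.21, -0.11]
```

View pics/w1.png

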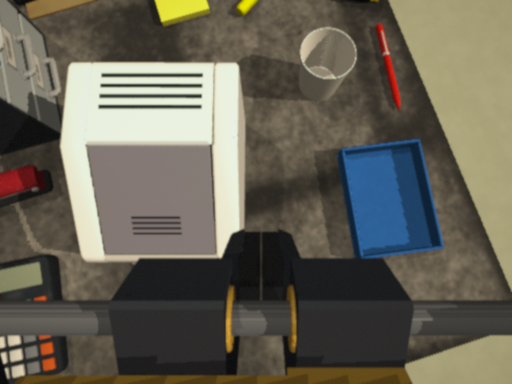

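```bash
cat > fk.py <<'E'
import numpy as np
from scipy.spatial.transform import Rotation as R
from scipy.optimize import least_squares
import itertools
D=[([1.345,.689,-.195,1.565,.157,.902,-.215],[.16032,-.6034,.23791],None),
([0.8691954,0.25557795,-0.36805996,2.37815804,-1.00057976,0.04414864,-0.32251792],[0.38285573,-0.24864212,0.30855911],[0.958,-0.134,0.253,0.034]),
([-0.56728394,0.25995215,0.66007813,2.43735508,-0.99960676,0.04320191,-0.83610869],[0.43590151,-0.07011387,0.30803729],[0.96,-0.142,0.238,0.037])]
M0=np.array([[ 0.966,0.257,-0.001],[0.257,-0.966,0.002],[0,-0.002,-1]])
E
python3 - <<'E'
from fk import *
Rs=[R.from_matrix(M0)]+[R.from_quat(d[2]) for d in D[1:]]
best=[]
for sg in itertools.product([1,-1],repeat=7):
  A=[R.from_euler('zyzyzyz',0*np.ones(7)) if 0 else None]
  def fk(q):
    o=R.identity()
    for i in range(7): o=o*R.from_euler('zyzyzyz'[i],sg[i]*q[i])
    return o
  Ms=[fk(d[0]) for d in D]
  # R = B * Ms * C ; B=Rz(b), C=Rz(c) or with Rx(pi)
  def f(v): return np.concatenate([(R.from_euler('z',v[0])*m*R.from_euler('z',v[1])).as_matrix().ravel()-r_.as_matrix().ravel() for m,r_ in zip(Ms,Rs)])
  for b in (0,3.14):
   for c in (0,1.57,3.14,-1.57):
    o=least_squares(f,[b,c]); best.append((o.cost,sg,o.x))
best.sort(key=lambda t:t[0])
for b in best[:6]: print(b)
E
```

```text
(np.float64(1.001596927927692e-05), (-1, -1, -1, -1, -1, -1, -1), array([3.14204316, 4.71278809]))
(np.float64(1.0015969279276934e-05), (-1, -1, -1, -1, -1, -1, -1), array([3.14204316, 4.71278809]))
(np.float64(1.0015969279276956e-05), (-1, -1, -1, -1, -1, -1, -1), array([-3.14114215, -1.57039722]))
(np.float64(1.0015969279276987e-05), (-1, 1, -1, 1, -1, 1, -1), array([4.50508116e-04, 1.57119543e+00]))
(np.float64(1.0015969279276994e-05), (-1, 1, -1, 1, -1, 1, -1), array([ 4.50507934e-04, -4.71198988e+00]))
(np.float64(1.0015969279276995e-05), (-1, -1, -1, -1, -1, -1, -1), array([ 3.14204316, -1.57039722]))
```

```bash
cat >> fk.py <<'E'
SG=np.array([-1,1,-1,1,-1,1,-1])
LO=np.array([-3.01,-.46,-1.47,.13,-1,.04,-2.66]);HI=np.array([3.01,2.08,1.51,2.56,4.14,2.09,2.66])
def chain(q):
    o=R.identity();L=[]
    for i in range(7):
        o=o*R.from_euler('zyzyzyz'[i],SG[i]*q[i]); L.append(o)
    return L
def fkp(q,v):
    L=chain(q)
    return np.array([0,0,v[0]])+L[1].apply([v[4],0,v[1]])+L[3].apply([v[5],0,v[2]])+L[5].apply([v[6],0,v[3]]), L[6]*R.from_euler('z',np.pi/2)
E
python3 - <<'E'
from fk import *
def f(v): return np.concatenate([fkp(d[0],v)[0]-d[1] for d in D])
for w in (1e-3,1e-1):
  o=least_squares(lambda v:np.r_[f(v),w*v[4:]],[.3,.4,.4,.3,0,0,0]); print(o.x.round(4),(f(o.x)*1000).round(1))
E
```

```text
[-0.3094  0.8126  0.0496  0.3326 -0.1645 -0.2299 -0.0527] [ 1.3  0.4 -0.4 -2.8  1.6  0.6  3.4  0.2 -0.2]
[-0.1645  0.7509  0.1055  0.3326 -0.1258 -0.1776 -0.0512] [11.3  4.1 -3.  -0.4  0.8  1.5  0.7  2.8  1.5]
```

Run:
```python
from h import *
T=tool_face(); P=H+F.apply([-.085,0,0])
show(row(P+F.apply([0,0,.06]),T))
```

```text
[-0.0654, -0.1068, 0.1163, 0.36, 2.21, -0.11]
```

Request:
carry_out(
  commands=[
    [-0.03, -0.07, 0.08, 0.3, 1.5, 0],
    [-0.03, -0.07, 0.08, 0.3, 1.5, 0],
    [-0.03, -0.07, 0.08, 0.3, 1.5, 0],
    [-0.03, -0.07, 0.08, 0.3, 1.5, 0],
  ],
)

```text
clock: 3.65
tool_pos: [0.4829, 0.0006, 0.2677]
eef_rot: [0.964, -0.145, 0.221, 0.043]
contact_force: [-1.0, 1.0, 0.5]
opening: 0.002
```

```bash
cat > st.py <<'E'
from h import *
T=tool_face(); p,Rt,s=pose(); print(s['clock'],p.round(4),'q',np.round(s['q'],3),s['opening'],'f',np.round(s['contact_force'],1))
print('in face frame (rel hinge):',F.inv().apply(p-H).round(4),'rot err',np.degrees((T.inv()*Rt).as_rotvec()).round(1))
open('log.txt','a').write(repr((list(s['q']),list(s['tool_pos']),list(s['eef_rot'])))+'\n')
E
python3 st.py;  python3 - <<'E'
from h import *
T=tool_face(); P=H+F.apply([-.085,0,0])
show(row(P+F.apply([0,0,.06]),T))
E
```

```text
3.65 [0.4829 0.0006 0.2677] q [-0.689  0.434  0.626  2.353 -1.     0.043 -1.037] 0.002484626160946513 f [-1.   1.   0.5]
in face frame (rel hinge): [-0.013  -0.0259  0.1272] rot err [-1.5 -4.   0.4]
[-0.0673, -0.0272, 0.0714, 1.48, 4.05, -0.39]
```

Run:
```python
from fk import *
import ast
for l in open('log.txt'): D.append(ast.literal_eval(l))
# linear in offsets: full 3-vectors per link with ridge
rows=[];b=[]
for d in D:
    L=chain(d[0])
    I=np.eye(3)
    # base z, link after 1 (L1: y/x?), after2, after4, after6
    rows.append(np.c_[I[:,2],L[1].as_matrix(),L[3].as_matrix(),L[5].as_matrix()[:, :]]); b.append(d[1])
A=np.vstack(rows);b=np.concatenate(b); print(A.shape,np.linalg.svd(A)[1].round(3))
for names,cols in [('z',[0,3,6,9]),('zx',[0,1,3,4,6,7,9]),('z+elbow',[0,1,3,4,6,9]),('zy',[0,2,3,5,6,8,9])]:
    x,_,_,_=np.linalg.lstsq(A[:,cols],b,rcond=None); print(names,x.round(4),((A[:,cols]@x-b)*1000).round(1))
```

```text
Traceback (most recent call last):
ValueError: malformed node or string on line 1: <ast.Call object at 0x7fb702b93990>
```

```bash
sed -i 's/repr((list.*$/repr(tuple(np.array(s[k]).tolist() for k in ("q","tool_pos","eef_rot")))+"\\n")/' st.py; rm log.txt; python3 st.py
cat > fit.py <<'E'
from fk import *
import ast
for l in open('log.txt'): D.append(ast.literal_eval(l))
rows=[];b=[]
for d in D:
    L=chain(d[0]); I=np.eye(3)
    rows.append(np.c_[I[:,2],L[1].as_matrix(),L[3].as_matrix(),L[5].as_matrix()]); b.append(d[1])
A=np.vstack(rows);b=np.concatenate(b); print(A.shape,np.linalg.svd(A)[1].round(3))
for names,cols in [('z',[0,3,6,9]),('zx',[0,1,3,4,6,7,9]),('z+elbow',[0,1,3,4,6,9]),('zy',[0,2,3,5,6,8,9])]:
    x,_,_,_=np.linalg.lstsq(A[:,cols],b,rcond=None); print(names,x.round(4),((A[:,cols]@x-b)*1000).round(1))
E
python3 fit.py
```

```text
3.65 [0.4829 0.0006 0.2677] q [-0.689  0.434  0.626  2.353 -1.     0.043 -1.037] 0.002484626160946513 f [-1.   1.   0.5]
in face frame (rel hinge): [-0.013  -0.0259  0.1272] rot err [-1.5 -4.   0.4]
(12, 10) [3.939e+00 3.280e+00 3.232e+00 1.170e+00 1.009e+00 7.640e-01 4.920e-01
 2.430e-01 8.700e-02 1.000e-03]
z [0.3997 0.5367 0.3561 0.3465] [44.3 21.9  9.1 38.5 35.9  2.1  0.8 34.  -5.  -9.8 28.5 -6.3]
zx [ 0.1247 -0.0632  0.6128 -0.0827  0.2217 -0.0557  0.3288] [32.9 15.8 -1.9  0.   0.7 -2.2 -7.6 -8.   0.5 11.1 16.   3.6]
z+elbow [ 0.2778 -0.0572  0.6384 -0.021   0.3173  0.3848] [37.9 16.   4.1 34.6 50.6  3.7 -6.1 20.  -4.2  0.8 28.2 -3.6]
zy [ 3.463e-01 -1.860e-02  5.639e-01 -2.720e-02  3.430e-01 -3.000e-04
  3.277e-01] [-0.1  0.   0.1  0.1 -0.1 -0.1 -0.   0.  -0.   0.   0.1 -0. ]
```

```bash
cat >> fk.py <<'E'
V=np.array([.3463,.5639,.343,.3277]);Y=(-.0186,-.0272,-.0003)
def fk(q):
    L=chain(q)
    return np.array([0,0,V[0]])+L[1].apply([0,Y[0],V[1]])+L[3].apply([0,Y[1],V[2]])+L[5].apply([0,Y[2],V[3]]), L[6]*R.from_euler('z',np.pi/2)
def ik(pos,rot,q0,qpref=None,w=0.0):
    def f(q):
        p,o=fk(q); e=np.r_[(p-pos)*5,(rot.inv()*o).as_rotvec()]
        return e if qpref is None else np.r_[e,w*(q-qpref)]
    o=least_squares(f,np.clip(q0,LO+.01,HI-.01),bounds=(LO,HI),max_nfev=150)
    p,ro=fk(o.x); return o.x,np.linalg.norm(p-pos),np.degrees((rot.inv()*ro).magnitude())
E
cat > srch.py <<'E'
from fk import *
from h import F,H,tool_face,R
rng=np.random.default_rng(0)
Pp=H+F.apply([-.085,0,0]); Mth=H+F.apply([-.06,0,0])
for nm,pos in [('press+.06',Pp+F.apply([0,0,.06])),('press',Pp),('grip',Mth+F.apply([0,0,-.046])),('out',Mth+F.apply([0,0,.06]))]:
  for flip in (0,1):
    T=tool_face()*R.from_euler('z',np.pi*flip); S=[]
    for k in range(40):
        q,e,a=ik(pos,T,rng.uniform(LO,HI))
        if e<1e-3 and a<.3: S.append((np.min(np.minimum(q-LO,HI-q)),q))
    S.sort(key=lambda t:-t[0]); print(nm,flip,len(S))
    for m,q in S[:5]: print('  ',round(m,2),q.round(2))
E
python3 srch.py
```

```text
press+.06 0 17
   0.02 [ 0.32  0.99 -1.45  2.54  1.66  1.44  2.21]
   0.01 [ 0.1   0.73 -0.87  2.55  1.91  0.98  2.03]
   0.0 [-0.07  0.66 -0.54  2.56  2.08  0.79  1.89]
   0.0 [-0.05  0.67 -0.6   2.56  2.06  0.82  1.91]
   0.0 [-0.12  0.65 -0.46  2.56  2.14  0.75  1.84]
press+.06 1 20
   0.02 [ 0.32  0.98 -1.43  2.54  1.67  1.43 -0.94]
   0.02 [ 0.24  0.85 -1.17  2.54  1.77  1.19 -1.  ]
   0.02 [ 0.22  0.83 -1.12  2.54  1.79  1.16 -1.02]
   0.01 [ 0.09  0.73 -0.85  2.55  1.92  0.96 -1.11]
   0.01 [-0.04  0.67 -0.6   2.55  2.05  0.82 -1.22]
press 0 18
   0.06 [ 0.12  0.88 -0.81  2.5   2.04  1.04  2.01]
   0.05 [ 0.19  0.94 -0.96  2.51  1.98  1.15  2.08]
   0.05 [ 0.02  0.84 -0.63  2.51  2.15  0.94  1.9 ]
   0.04 [-0.01  0.83 -0.57  2.52  2.18  0.9   1.86]
   0.04 [-0.08  0.81 -0.46  2.52  2.26  0.85  1.79]
press 1 21
   0.06 [ 0.27  1.01 -1.14  2.5   1.9   1.29 -0.99]
   0.06 [ 0.24  0.99 -1.08  2.5   1.92  1.25 -1.01]
   0.05 [ 0.19  0.94 -0.96  2.51  1.97  1.16 -1.06]
   0.05 [ 0.17  0.92 -0.91  2.51  2.    1.12 -1.09]
   0.05 [ 0.16  0.91 -0.89  2.51  2.01  1.1  -1.1 ]
grip 0 14
 
[... 365 characters left out ...]
 -0.76]
   0.17 [ 0.32  1.07 -1.08  2.39  1.98  1.25 -0.86]
   0.16 [ 0.19  0.96 -0.81  2.4   2.08  1.03 -1.01]
   0.15 [ 0.05  0.89 -0.55  2.41  2.22  0.87 -1.18]
out 0 6
   0.08 [ 0.13  0.68 -0.81  2.48  1.89  0.87  2.14]
   0.06 [-0.41  0.6   0.08  2.5   2.53  0.46  1.54]
   0.06 [-0.34  0.6  -0.02  2.5   2.43  0.5   1.64]
   0.05 [-0.39  0.6   0.06  2.51  2.52  0.48  1.56]
   0.05 [-0.44  0.61  0.13  2.51  2.61  0.46  1.47]
out 1 24
   0.09 [ 0.33  0.85 -1.25  2.47  1.72  1.21 -0.86]
   0.09 [ 0.31  0.82 -1.18  2.47  1.75  1.14 -0.88]
   0.09 [ 0.25  0.77 -1.05  2.47  1.79  1.04 -0.91]
   0.08 [ 0.2   0.72 -0.94  2.48  1.84  0.96 -0.95]
   0.08 [ 0.18  0.71 -0.9   2.48  1.85  0.93 -0.96]
```

```bash
cat > plan.py <<'E'
from fk import *
from h import F,H,tool_face,pose
Pp=H+F.apply([-.085,0,0]); T1=tool_face()*R.from_euler('z',np.pi)
p,Rt,s=pose(); q0=np.array(s['q'])
goal=H+F.apply([-.06,0,.03])+[0,0,.10]
qg,e,a=ik(goal,T1,np.array([.1,.75,-.7,2.4,1.95,.95,-1.1]),qpref=np.array([.0,.75,-.5,2.4,1.95,.95,-1.1]),w=.003); print('goal',goal,qg.round(3),e,a)
E
cat > sim.py <<'E'
from plan import *
# sequence: joint interpolation; simulate min-norm tracking
N=26; q=np.clip(q0,LO,HI)
for k in range(1,N+1):
    qi=q0+(qg-q0)*k/N; pp,rr=fk(qi)
    qn,e,a=ik(pp,rr,q,qpref=q,w=.02)
    print(k,pp.round(3),'z',rr.as_matrix()[:,2].round(2),'step',np.degrees(np.abs(qi*0+(qg-q0)/N)).max().round(1),'sim',qn.round(2),round(e*1000,1),round(a,1)); q=qn
E
python3 sim.py
```

```text
goal [0.49772997 0.02329387 0.25998076] [ 0.057  0.44  -0.565  2.355  1.633  0.558 -0.645] 2.4012449118830606e-06 0.0015536504268406884
1 [0.476 0.011 0.26 ] z [ 0.39 -0.12 -0.91] step 5.8 sim [-0.67  0.44  0.59  2.35 -0.94  0.07 -0.98] 0.0 0.0
2 [0.468 0.02  0.252] z [ 0.36 -0.09 -0.93] step 5.8 sim [-0.64  0.44  0.56  2.35 -0.89  0.09 -0.91] 0.0 0.0
3 [0.459 0.027 0.245] z [ 0.33 -0.07 -0.94] step 5.8 sim [-0.63  0.44  0.53  2.35 -0.83  0.11 -0.85] 0.0 0.0
4 [0.45  0.034 0.238] z [ 0.3  -0.06 -0.95] step 5.8 sim [-0.61  0.44  0.5   2.35 -0.78  0.14 -0.79] 0.0 0.0
5 [0.44  0.039 0.233] z [ 0.27 -0.04 -0.96] step 5.8 sim [-0.59  0.45  0.48  2.36 -0.72  0.16 -0.72] 0.0 0.0
6 [0.431 0.042 0.228] z [ 0.24 -0.04 -0.97] step 5.8 sim [-0.58  0.45  0.45  2.36 -0.66  0.18 -0.66] 0.0 0.0
7 [0.421 0.044 0.223] z [ 0.2  -0.03 -0.98] step 5.8 sim [-0.57  0.45  0.44  2.36 -0.61  0.21 -0.6 ] 0.0 0.0
8 [0.413 0.045 0.22 ] z [ 0.18 -0.03 -0.98] step 5.8 sim [-0.56  0.46  0.42  2.36 -0.55  0.22 -0.54] 0.0 0.0
9 [0.405 0.045 0.216] z [ 0.15 -0.03 -0.99] step 5.8 sim [-0.56  0.46  0.41  2.36 -0.49  0.2
[... 1186 characters left out ...]
7  0.43  2.38  0.22  0.18  0.16] 0.0 0.0
21 [0.426 0.003 0.224] z [ 0.24 -0.19 -0.95] step 5.8 sim [-0.62  0.47  0.46  2.38  0.29  0.14  0.21] 0.0 0.0
22 [0.439 0.003 0.229] z [ 0.28 -0.19 -0.94] step 5.8 sim [-0.64  0.48  0.5   2.38  0.35  0.1   0.26] 0.0 0.0
23 [0.453 0.005 0.235] z [ 0.33 -0.19 -0.93] step 5.8 sim [-0.67  0.48  0.54  2.38  0.41  0.05  0.31] 0.0 0.0
24 [0.467 0.009 0.242] z [ 0.38 -0.18 -0.91] step 5.8 sim [-0.68  0.47  0.54  2.37  0.73  0.04  0.1 ] 1.2 0.8
25 [0.482 0.015 0.25 ] z [ 0.43 -0.16 -0.89] step 5.8 sim [-0.67  0.46  0.52  2.36  1.44  0.04 -0.5 ] 2.1 1.5
26 [0.498 0.023 0.26 ] z [ 0.48 -0.14 -0.87] step 5.8 sim [-0.42  0.41  0.12  2.37  1.89  0.25 -0.87] 0.2 0.1
```

```bash
cat > sim2.py <<'E'
from plan import *
import sys
def run(vias,Ns,w):
    q=np.clip(q0,LO,HI); pts=[np.array(q0)]+[np.array(v) for v in vias]; out=[];k=0
    for a_,b_,N in zip(pts[:-1],pts[1:],Ns):
        for i in range(1,N+1):
            qi=a_+(b_-a_)*i/N; pp,rr=fk(qi); q,e,a=ik(pp,rr,q,qpref=q,w=w); k+=1; out.append((pp,rr))
            if k%3==0 or i==N: print(k,pp.round(3),'z',rr.as_matrix()[:,2].round(2),'sim',q.round(2),round(e*1000,1),round(a,1))
    return out
v1=[-.5,.5,.4,2.0,.2,.7,-1.0]
v2=[-.4,.5,.2,2.0,1.5,.8,-1.0]
run([v1,v2,qg],[12,12,8],.02)
E
python3 sim2.py
```

```text
goal [0.49772997 0.02329387 0.25998076] [ 0.057  0.44  -0.565  2.355  1.633  0.558 -0.645] 2.4012449118830606e-06 0.0015536504268406884
3 [0.488 0.037 0.257] z [ 0.33 -0.05 -0.94] sim [-0.68  0.46  0.63  2.27 -0.82  0.23 -0.9 ] 0.0 0.0
6 [0.48  0.043 0.251] z [ 0.21 -0.05 -0.98] sim [-0.69  0.5   0.67  2.18 -0.62  0.41 -0.79] 0.0 0.0
9 [0.473 0.017 0.254] z [ 0.1  -0.14 -0.98] sim [-0.71  0.55  0.74  2.1  -0.4   0.56 -0.69] 0.0 0.0
12 [ 0.479 -0.033  0.272] z [ 0.03 -0.31 -0.95] sim [-0.73  0.6   0.82  2.01 -0.17  0.68 -0.59] 0.0 0.0
15 [ 0.5   -0.084  0.293] z [ 0.09 -0.47 -0.88] sim [-0.77  0.63  0.88  2.01  0.04  0.6  -0.47] 0.0 0.0
18 [ 0.539 -0.121  0.324] z [ 0.21 -0.6  -0.77] sim [-0.81  0.67  0.97  2.02  0.24  0.48 -0.37] 0.0 0.0
21 [ 0.59  -0.14   0.362] z [ 0.36 -0.67 -0.65] sim [-0.86  0.73  1.08  2.02  0.42  0.31 -0.28] 0.0 0.0
24 [ 0.648 -0.135  0.404] z [ 0.54 -0.66 -0.51] sim [-0.91  0.83  1.24  2.02  0.57  0.07 -0.2 ] 0.0 0.0
27 [ 0.606 -0.08   0.326] z [ 0.54 -0.48 -0.69] sim [-0.86  0.68  0.99  2.15  1.34  0.04 -0.71] 1.0 0.9
30 [ 0.546 -0.017  0.278] z [ 0.51 -0.28 -0.81] sim [-0.63  0.49  0.49  2.29  1.91  0.2  -1.04] 0.0 0.0
32 [0.498 0.023 0.26 ] z [ 0.48 -0.14 -0.87] sim [-0.52  0.42  0.27  2.38  2.08  0.19 -1.06] 0.0 0.0
```

```bash
cat > rows.py <<'E'
from plan import *
import sys
from h import row,show
# usage rows.py N q...  joint interp from current
def emit(v,N,n=None,w=.02,pr=True):
    v=np.array(v); pose0=fk(q0)
    q=np.clip(q0,LO,HI)
    for i in range(1,(n or N)+1):
        pp,rr=fk(q0+(v-q0)*i/N); q,e,a=ik(pp,rr,q,qpref=q,w=w)
        x=row(pp,rr,p,Rt); print(str(x[:3].round(3).tolist()+x[3:].round(1).tolist())+',')
    print('end',pp.round(3),'sim',q.round(2),round(e*1000,1))
E
python3 - <<'E'
from rows import *
emit([-.5,.5,.4,2.0,.2,.7,-1.0],11)
E
```

```text
goal [0.49772997 0.02329387 0.25998076] [ 0.057  0.44  -0.565  2.355  1.633  0.558 -0.645] 2.4012449118830606e-06 0.0015536504268406884
[-0.003, -0.017, 0.003, 2.1, -2.1, -6.6],
[-0.006, -0.03, 0.005, 3.9, -4.3, -13.2],
[-0.011, -0.038, 0.006, 5.1, -6.5, -19.9],
[-0.016, -0.042, 0.007, 5.9, -8.8, -26.5],
[-0.02, -0.041, 0.007, 6.2, -11.2, -33.0],
[-0.022, -0.037, 0.007, 6.1, -13.6, -39.5],
[-0.022, -0.028, 0.007, 5.4, -16.0, -45.8],
[-0.02, -0.017, 0.006, 4.2, -18.4, -52.1],
[-0.014, -0.002, 0.005, 2.5, -20.8, -58.1],
[-0.005, 0.015, 0.003, 0.3, -23.2, -63.9],
[0.008, 0.034, -0.0, -2.5, -25.6, -69.5],
end [ 0.479 -0.033  0.272] sim [-0.73  0.6   0.82  2.01 -0.17  0.68 -0.59] 0.0
```

Request:
carry_out(
  commands=[
    [-0.003, -0.017, 0.003, 2.1, -2.1, -6.6],
    [-0.006, -0.03, 0.005, 3.9, -4.3, -13.2],
    [-0.011, -0.038, 0.006, 5.1, -6.5, -19.9],
    [-0.016, -0.042, 0.007, 5.9, -8.8, -26.5],
    [-0.02, -0.041, 0.007, 6.2, -11.2, -33.0],
    [-0.022, -0.037, 0.007, 6.1, -13.6, -39.5],
    [-0.022, -0.028, 0.007, 5.4, -16.0, -45.8],
    [-0.02, -0.017, 0.006, 4.2, -18.4, -52.1],
    [-0.014, -0.002, 0.005, 2.5, -20.8, -58.1],
    [-0.005, 0.015, 0.003, 0.3, -23.2, -63.9],
    [0.008, 0.034, 0.0, -2.5, -25.6, -69.5],
  ],
)

```text
clock: 4.75
tool_pos: [0.478, -0.0369, 0.2731]
eef_rot: [0.896, 0.415, -0.053, 0.149]
contact_force: [0.6, -0.3, -0.5]
opening: 0.011
```

```bash
python3 st.py
python3 - <<'E'
from rows import *
print(fk(q0)[0])
emit([q0[0],q0[1],q0[2],q0[3],1.8,q0[5],q0[6]],14,12)
E
```

```text
4.75 [ 0.478  -0.0369  0.2731] q [-0.734  0.596  0.825  2.016 -0.175  0.674 -0.576] 0.011087130200862303 f [ 0.6 -0.3 -0.5]
in face frame (rel hinge): [-0.0052 -0.0633  0.129 ] rot err [ -1.3 -30.1 -69. ]
goal [0.49772997 0.02329387 0.25998076] [ 0.057  0.44  -0.565  2.355  1.633  0.558 -0.645] 2.4012449118830606e-06 0.0015536504268406884
[ 0.47693254 -0.03673208  0.27273869]
[-0.024, 0.016, -0.001, -2.7, -4.2, -6.3],
[-0.045, 0.035, -0.005, -5.5, -8.5, -12.6],
[-0.063, 0.057, -0.011, -8.2, -12.7, -19.0],
[-0.079, 0.079, -0.02, -11.0, -16.9, -25.3],
[-0.091, 0.103, -0.03, -13.7, -21.2, -31.6],
[-0.099, 0.128, -0.043, -16.5, -25.4, -37.9],
[-0.104, 0.152, -0.057, -19.2, -29.6, -44.2],
[-0.105, 0.176, -0.073, -22.0, -33.8, -50.5],
[-0.103, 0.2, -0.09, -24.7, -38.1, -56.9],
[-0.096, 0.222, -0.107, -27.5, -42.3, -63.2],
[-0.086, 0.242, -0.125, -30.2, -46.5, -69.5],
[-0.073, 0.26, -0.143, -33.0, -50.8, -75.8],
end [ 0.624 -0.204  0.483] sim [-0.91  0.95  1.46  2.02  0.94  0.06 -0.1 ] 0.0
```

```bash
cat > rs.py <<'E'
from plan import *
import time
from scipy.spatial.transform import Slerp
def jac(q):
    p0,r0=fk(q);J=np.zeros((6,7))
    for i in range(7):
        d=q.copy();d[i]+=1e-5;p1,r1=fk(d);J[:3,i]=(p1-p0)*1e5;J[3:,i]=(r1*r0.inv()).as_rotvec()*1e5
    return p0,r0,J
def track(q,pos,rot,N):
    p_,r_=fk(q); sl=Slerp([0,1],R.concatenate([r_,rot])); mm=9; err=0; zs=9
    for i in range(1,N+1):
        tp=p_+(pos-p_)*i/N; tr=sl(i/N)
        for _ in range(2):
            pc,rc,J=jac(q); e=np.r_[tp-pc,(tr*rc.inv()).as_rotvec()]
            q=np.clip(q+J.T@np.linalg.solve(J@J.T+1e-5*np.eye(6),e),LO,HI)
        pc,rc=fk(q); err=max(err,np.linalg.norm(tp-pc)); mm=min(mm,np.min(np.minimum(q-LO,HI-q))); zs=min(zs,pc[2])
    return q,mm,err,zs
if __name__=='__main__':
    rng=np.random.default_rng(1); t=time.time(); best=[]
    qq=np.clip(q0,LO,HI)
    print('direct',track(qq,goal,T1,16))
    while time.time()-t<400:
        pv=np.array([rng.uniform(.42,.65),rng.uniform(-.25,.15),rng.uniform(.24,.45)])
        v=rng.normal(size=3);v/=np.linalg.norm(v); rv=R.from_rotvec(v*rng.uniform(0,2.2))*fk(qq)[1]
        if rv.as_matrix()[2,2]>-.3: continue
        q1,m1,e1,z1=track(qq,pv,rv,8)
        if e1>.01: continue
        q2,m2,e2,z2=track(q1,goal,T1,8)
        pf,rf=fk(q2)
        if np.linalg.norm(pf-goal)>.002 or min(z1,z2)<.22: continue
        best.append((min(m1,m2),pv,rv.as_quat(),q1,q2))
    best.sort(key=lambda t:-t[0])
    for b in best[:5]: print(round(b[0],3),b[1].round(3),b[2].round(3),b[3].round(2),b[4].round(2))
    np.savez('rs.npz',pv=best[0][1],rv=best[0][2])
E
python3 rs.py
```

```text
goal [0.49772997 0.02329387 0.25998076] [ 0.057  0.44  -0.565  2.355  1.633  0.558 -0.645] 2.4012449118830606e-06 0.0015536504268406884
direct (array([-0.827078  ,  0.49896838,  0.76665234,  2.39228285,  0.76905495,
        0.04      ,  0.29066669]), np.float64(0.0), np.float64(0.06027281809276358), np.float64(0.26003473734490723))Traceback (most recent call last):
  File "rs.py", line 34, in <module>
    np.savez('rs.npz',pv=best[0][1],rv=best[0][2])
                         ~~~~^^^
IndexError: list index out of range
```

```bash
cat > fast.py <<'E'
import numpy as np
from fk import SG,LO,HI,V,Y,fk
AX=[2,1,2,1,2,1,2]
OFF=[None,np.array([0,Y[0],V[1]]),None,np.array([0,Y[1],V[2]]),None,np.array([0,Y[2],V[3]]),None]
C90=np.array([[0,-1,0],[1,0,0],[0,0,1.]])
def fj(q):
    M=np.eye(3);p=np.array([0,0,V[0]]);ax=[];og=[]
    for i in range(7):
        a=SG[i]*q[i];c,s=np.cos(a),np.sin(a)
        ax.append(M[:,AX[i]]*SG[i]);og.append(p)
        M=M@(np.array([[c,-s,0],[s,c,0],[0,0,1]]) if AX[i]==2 else np.array([[c,0,s],[0,1,0],[-s,0,c]]))
        if OFF[i] is not None: p=p+M@OFF[i]
    ax=np.array(ax);og=np.array(og)
    return p,M@C90,np.vstack([np.cross(ax,p-og).T,ax.T])
def rv(M):
    c=(np.trace(M)-1)/2; t=np.arccos(np.clip(c,-1,1)); w=np.array([M[2,1]-M[1,2],M[0,2]-M[2,0],M[1,0]-M[0,1]])
    if t<1e-6: return w/2
    return w*t/(2*np.sin(t)+1e-12)
def rod(v):
    t=np.linalg.norm(v)
    if t<1e-9: return np.eye(3)
    k=v/t;K=np.array([[0,-k[2],k[1]],[k[2],0,-k[0]],[-k[1],k[0],0]]); return np.eye(3)+np.sin(t)*K+(1-np.cos(t))*K@K
def track(q,pos,M1,step=.15,st_p=.05):
    p0,M0,_=fj(q); w=rv(M0.T@M1); N=int(max(3,np.ceil(max(np.linalg.norm(w)/step,np.linalg.norm(pos-p0)/st_p)))); mm=9;err=0;zs=9;tr=[]
    for i in range(1,N+1):
        tp=p0+(pos-p0)*i/N;tM=M0@rod(w*i/N)
        for _ in range(2):
            pc,Mc,J=fj(q);e=np.r_[tp-pc,rv(tM@Mc.T)]
            free=np.ones(7,bool)
            dq=J.T@np.linalg.solve(J@J.T+1e-5*np.eye(6),e); qn=q+dq
            bad=(qn<LO)|(qn>HI)
            if bad.any():
                Jf=J*(~bad); dq=Jf.T@np.linalg.solve(Jf@Jf.T+1e-5*np.eye(6),e)
            q=np.clip(q+dq,LO,HI)
        pc,Mc,_=fj(q);err=max(err,np.linalg.norm(tp-pc));mm=min(mm,np.min(np.minimum(q-LO,HI-q)));zs=min(zs,pc[2]);tr.append(q)
    return q,mm,err,zs,tr
E
cat > rs2.py <<'E'
from plan import *
from fast import *
import time
rng=np.random.default_rng(2)
qq=np.clip(q0,LO,HI); assert np.allclose(fj(qq)[0],fk(qq)[0]) and np.allclose(fj(qq)[1],fk(qq)[1].as_matrix())
TG=T1.as_matrix()
def rnd():
    while 1:
        az=rng.uniform(-.9,.45);ra=rng.uniform(.42,.75);z=rng.uniform(.25,.5)
        til=rng.uniform(0,1.1);ta=rng.uniform(-np.pi,np.pi);yw=rng.uniform(-np.pi,np.pi)
        M=(R.from_rotvec(til*np.array([np.cos(ta),np.sin(ta),0]))*R.from_euler('z',yw)*R.from_euler('x',np.pi)).as_matrix()
        return np.array([ra*np.cos(az),ra*np.sin(az),z]),M
t=time.time();best=[];n=0
while time.time()-t<540:
    n+=1; q=qq;path=[];mm=9;L=0
    for k in range(rng.integers(1,3)):
        pv,Mv=rnd(); q,m,e,z,tr=track(q,pv,Mv,.3,.1); L+=len(tr)
        if m<.03 or e>.004 or z<.22: break
        mm=min(mm,m);path.append((pv,Mv,q))
        q2,m2,e2,z2,tr2=track(q,goal,TG,.3,.1)
        if m2<.04 or e2>.004 or z2<.22: continue
        best.append((min(mm,m2)-.01*(L+len(tr2)),list(path),q2)); break
best.sort(key=lambda t:-t[0]); print(n,len(best))
for b in best[:4]:
    print(b[0]); [print('  ',x[0].round(3),x[1][:,2].round(2),x[2].round(2)) for x in b[1]]; print('  ',b[2].round(2))
import pickle; pickle.dump(best[:20],open('best.pkl','wb'))
E
python3 rs2.py
```

```text
goal [0.49772997 0.02329387 0.25998076] [ 0.057  0.44  -0.565  2.355  1.633  0.558 -0.645] 2.4012449118830606e-06 0.0015536504268406884
30207 476
0.09487941100241411
   [ 0.43  -0.037  0.44 ] [ 0.26 -0.8  -0.55] [-1.39  0.59  1.19  2.12  0.62  0.84 -0.47]
   [-0.45  0.41  0.17  2.38  1.97  0.23 -0.95]
0.0790416153140075
   [ 0.377 -0.229  0.414] [ 0.28 -0.47 -0.84] [-0.78  0.06  0.96  2.24  0.72  0.6   0.22]
   [-0.46  0.41  0.18  2.38  1.98  0.23 -0.97]
0.07586888843305192
   [0.483 0.189 0.498] [ 0.77 -0.19 -0.61] [-1.94  0.29  1.32  2.14  0.96  0.53 -0.25]
   [-0.47  0.41  0.19  2.38  1.95  0.23 -0.93]
0.06489316579367943
   [ 0.599 -0.174  0.411] [ 0.39 -0.65 -0.65] [-0.56  0.47  0.58  1.96  1.02  0.61  0.88]
   [-0.27  0.4  -0.09  2.38  1.79  0.34 -0.78]
```

```bash
cat > chk.py <<'E'
from plan import *
from fast import *
import pickle
qq=np.clip(q0,LO,HI)
for b in pickle.load(open('best.pkl','rb'))[:12]:
    q=qq;res=[];n=0
    for pv,Mv,_ in b[1]+[(goal,T1.as_matrix(),0)]:
        q,m,e,z,tr=track(q,pv,Mv,.14,.045); res+=[round(m,3),round(e,4),round(z,2)]; n+=len(tr)
    # continue to press and grip
    for P in (H+F.apply([-.085,0,.02]),H+F.apply([-.085,0,-.006])): q2=track(q,P,T1.as_matrix(),.14,.02); q=q2[0]; res+=[round(q2[1],3),round(q2[2],4)]
    print(len(b[1]),n,res,q.round(2))
E
python3 chk.py
```

```text
goal [0.49772997 0.02329387 0.25998076] [ 0.057  0.44  -0.565  2.355  1.633  0.558 -0.645] 2.4012449118830606e-06 0.0015536504268406884
1 17 [np.float64(0.314), np.float64(0.0), np.float64(0.29), np.float64(0.09), np.float64(0.0008), np.float64(0.26), np.float64(0.015), np.float64(0.0), np.float64(0.022), np.float64(0.0)] [-0.24  0.8  -0.17  2.52  2.5   0.74 -1.58]
1 18 [np.float64(0.319), np.float64(0.0), np.float64(0.29), np.float64(0.071), np.float64(0.0005), np.float64(0.26), np.float64(0.018), np.float64(0.0001), np.float64(0.025), np.float64(0.0)] [-0.19  0.8  -0.26  2.52  2.42  0.77 -1.51]
1 21 [np.float64(0.183), np.float64(0.0), np.float64(0.29), np.float64(0.026), np.float64(0.0006), np.float64(0.26), np.float64(0.017), np.float64(0.0001), np.float64(0.023), np.float64(0.0)] [-0.2   0.8  -0.23  2.52  2.45  0.76 -1.53]
1 25 [np.float64(0.564), np.float64(0.0), np.float64(0.28), np.float64(0.022), np.float64(0.0043), np.float64(0.26), np.float64(0.014), np.float64(0.002), np.float64(0.022), np.float64(0.0)] [-0.23  0.8  -0.19  2.52  2.48  0.74 -1.57]
1 18 [np.float64(0.393), 
[... 1306 characters left out ...]
0.27), np.float64(0.022), np.float64(0.0039), np.float64(0.26), np.float64(0.014), np.float64(0.0019), np.float64(0.021), np.float64(0.0)] [-0.23  0.8  -0.18  2.52  2.49  0.74 -1.58]
1 16 [np.float64(0.35), np.float64(0.0), np.float64(0.29), np.float64(0.038), np.float64(0.0054), np.float64(0.26), np.float64(0.016), np.float64(0.0), np.float64(0.023), np.float64(0.0)] [-0.21  0.8  -0.21  2.52  2.46  0.75 -1.55]
2 27 [np.float64(0.607), np.float64(0.0), np.float64(0.28), np.float64(0.409), np.float64(0.0), np.float64(0.32), np.float64(0.053), np.float64(0.013), np.float64(0.27), np.float64(0.015), np.float64(0.0), np.float64(0.022), np.float64(0.0)] [-0.22  0.8  -0.19  2.52  2.48  0.75 -1.56]
```

```bash
cat > em.py <<'E'
from plan import *
from fast import *
from h import row
import pickle
def em(pos,M,n=None,sim=True):
    pos=np.array(pos); w=rv(Rt.as_matrix().T@M); dp=Rt.inv().apply(pos-p)
    N=n or int(max(2,np.ceil(max(np.linalg.norm(w)/.14,np.linalg.norm(dp)/.045))))
    for i in range(1,N+1): print(str((dp*i/N).round(3).tolist()+np.degrees(w*i/N).round(1).tolist())+',')
    q,m,e,z,tr=track(np.clip(q0,LO,HI),pos,M,.14,.045); print('sim',q.round(2),'margin',round(m,3),'err',round(e,4),'zmin',round(z,3))
best=pickle.load(open('best.pkl','rb'))
E
python3 - <<'E'
from em import *
b=best[5][1]; print([ (x[0].round(3),x[1][:,2].round(2)) for x in b]); em(b[0][0],b[0][1])
E
```

```text
goal [0.49772997 0.02329387 0.25998076] [ 0.057  0.44  -0.565  2.355  1.633  0.558 -0.645] 2.4012449118830606e-06 0.0015536504268406884
[(array([ 0.427, -0.392,  0.355]), array([ 0.14, -0.1 , -0.99])), (array([0.455, 0.082, 0.472]), array([ 0.64,  0.02, -0.77]))]
[-0.034, 0.022, 0.003, 0.1, 1.5, -2.4],
[-0.069, 0.044, 0.007, 0.1, 3.1, -4.8],
[-0.103, 0.066, 0.01, 0.2, 4.6, -7.1],
[-0.138, 0.087, 0.014, 0.2, 6.1, -9.5],
[-0.172, 0.109, 0.017, 0.3, 7.7, -11.9],
[-0.206, 0.131, 0.021, 0.3, 9.2, -14.3],
[-0.241, 0.153, 0.024, 0.4, 10.7, -16.7],
[-0.275, 0.175, 0.027, 0.4, 12.2, -19.1],
[-0.309, 0.197, 0.031, 0.5, 13.8, -21.4],
sim [ 0.42  0.45  0.39  1.72 -0.25  0.85  0.61] margin 0.511 err 0.0 zmin 0.282
```

Request:
carry_out(
  commands=[
    [-0.034, 0.022, 0.003, 0.1, 1.5, -2.4],
    [-0.069, 0.044, 0.007, 0.1, 3.1, -4.8],
    [-0.103, 0.066, 0.01, 0.2, 4.6, -7.1],
    [-0.138, 0.087, 0.014, 0.2, 6.1, -9.5],
    [-0.172, 0.109, 0.017, 0.3, 7.7, -11.9],
    [-0.206, 0.131, 0.021, 0.3, 9.2, -14.3],
    [-0.241, 0.153, 0.024, 0.4, 10.7, -16.7],
    [-0.275, 0.175, 0.027, 0.4, 12.2, -19.1],
    [-0.309, 0.197, 0.031, 0.5, 13.8, -21.4],
    [-0.309, 0.197, 0.031, 0.5, 13.8, -21.4],
  ],
)

```text
clock: 5.75
tool_pos: [0.4222, -0.3997, 0.3564]
eef_rot: [0.808, 0.582, 0.026, 0.086]
contact_force: [-0.5, -0.0, 0.4]
opening: 0.005
```

```bash
python3 st.py
python3 - <<'E'
from em import *
b=best[5][1]; em(b[1][0],b[1][1])
E
```

```text
5.75 [ 0.4222 -0.3997  0.3564] q [ 0.427  0.444  0.398  1.726 -0.254  0.838  0.607] 0.004611358458739762 f [-0.5 -0.   0.4]
in face frame (rel hinge): [ 0.0782 -0.4272  0.177 ] rot err [ 12.8 -19.1 -87.7]
goal [0.49772997 0.02329387 0.25998076] [ 0.057  0.44  -0.565  2.355  1.633  0.558 -0.645] 2.4012449118830606e-06 0.0015536504268406884
[0.038, -0.008, -0.013, -2.8, -0.0, -5.0],
[0.076, -0.016, -0.027, -5.6, -0.0, -9.9],
[0.115, -0.024, -0.04, -8.5, -0.0, -14.9],
[0.153, -0.033, -0.054, -11.3, -0.0, -19.8],
[0.191, -0.041, -0.067, -14.1, -0.0, -24.8],
[0.229, -0.049, -0.081, -16.9, -0.1, -29.7],
[0.268, -0.057, -0.094, -19.8, -0.1, -34.7],
[0.306, -0.065, -0.108, -22.6, -0.1, -39.6],
[0.344, -0.073, -0.121, -25.4, -0.1, -44.6],
[0.382, -0.081, -0.135, -28.2, -0.1, -49.5],
[0.42, -0.089, -0.148, -31.1, -0.1, -54.5],
[0.459, -0.098, -0.162, -33.9, -0.1, -59.4],
sim [-0.33 -0.06 -0.13  2.2   0.66  0.44 -0.2 ] margin 0.351 err 0.0 zmin 0.365
```

Request:
carry_out(
  commands=[
    [0.038, -0.008, -0.013, -2.8, 0, -5.0],
    [0.076, -0.016, -0.027, -5.6, 0, -9.9],
    [0.115, -0.024, -0.04, -8.5, 0, -14.9],
    [0.153, -0.033, -0.054, -11.3, 0, -19.8],
    [0.191, -0.041, -0.067, -14.1, 0, -24.8],
    [0.229, -0.049, -0.081, -16.9, -0.1, -29.7],
    [0.268, -0.057, -0.094, -19.8, -0.1, -34.7],
    [0.306, -0.065, -0.108, -22.6, -0.1, -39.6],
    [0.344, -0.073, -0.121, -25.4, -0.1, -44.6],
    [0.382, -0.081, -0.135, -28.2, -0.1, -49.5],
    [0.42, -0.089, -0.148, -31.1, -0.1, -54.5],
    [0.459, -0.098, -0.162, -33.9, -0.1, -59.4],
  ],
)

```text
clock: 6.95
tool_pos: [0.4527, 0.0919, 0.4737]
eef_rot: [0.354, 0.871, 0.146, 0.307]
contact_force: [-0.0, -0.3, -0.1]
opening: 0.004
```

```bash
python3 st.py
python3 - <<'E'
from em import *
em(goal,T1.as_matrix())
E
```

```text
6.95 [0.4527 0.0919 0.4737] q [-0.34  -0.062 -0.142  2.199  0.648  0.437 -0.199] 0.003593060986118589 f [-0.  -0.3 -0.1]
in face frame (rel hinge): [0.0427 0.0532 0.333 ] rot err [  -5.7   19.  -147.6]
goal [0.49772997 0.02329387 0.25998076] [ 0.057  0.44  -0.565  2.355  1.633  0.558 -0.645] 2.4012449118830606e-06 0.0015536504268406884
[0.003, -0.021, 0.032, 2.4, 0.7, -5.2],
[0.006, -0.042, 0.064, 4.8, 1.4, -10.4],
[0.009, -0.063, 0.095, 7.2, 2.2, -15.6],
[0.012, -0.084, 0.127, 9.5, 2.9, -20.8],
[0.015, -0.105, 0.159, 11.9, 3.6, -26.0],
[0.018, -0.126, 0.191, 14.3, 4.3, -31.1],
sim [-0.34  0.41  0.01  2.37  1.83  0.3  -0.82] margin 0.186 err 0.0001 zmin 0.26
```

Request:
carry_out(
  commands=[
    [0.003, -0.021, 0.032, 2.4, 0.7, -5.2],
    [0.006, -0.042, 0.064, 4.8, 1.4, -10.4],
    [0.009, -0.063, 0.095, 7.2, 2.2, -15.6],
    [0.012, -0.084, 0.127, 9.5, 2.9, -20.8],
    [0.015, -0.105, 0.159, 11.9, 3.6, -26.0],
    [0.018, -0.126, 0.191, 14.3, 4.3, -31.1],
    [0.018, -0.126, 0.191, 14.3, 4.3, -31.1],
    [0.018, -0.126, 0.191, 14.3, 4.3, -31.1],
  ],
)

```text
clock: 7.75
tool_pos: [0.4973, 0.0214, 0.2571]
eef_rot: [0.139, 0.957, -0.038, 0.253]
contact_force: [-0.6, 0.4, 0.5]
opening: 0.002
```

```bash
python3 st.py
python3 - <<'E'
from em import *
from plant import r
import cv2
em(H+F.apply([-.085,0,.015]),T1.as_matrix(),6)
d=r.snapshot('wrist'); cv2.imwrite('pics/w2.png',d['img']); 
for l in ['door_press','door_hinge','bay_mouth']:
    print(l,[(np.round(a['xyz'],4),round(a['p'],2)) for a in r.spot_point(d,l)[:2]])
np.savez('w2.npz',p=p,q=Rt.as_quat(),K=d['intrinsics'],X=d['tool_from_camera'])
E
```

```text
7.75 [0.4973 0.0214 0.2571] q [-0.322  0.411 -0.006  2.372  1.817  0.302 -0.806] 0.0024863488176954133 f [-0.6  0.4  0.5]
in face frame (rel hinge): [-0.0113 -0.0019  0.114 ] rot err [   0.6   -0.3 -179.9]
goal [0.49772997 0.02329387 0.25998076] [ 0.057  0.44  -0.565  2.355  1.633  0.558 -0.645] 2.4012449118830606e-06 0.0015536504268406884
[0.012, 0.0, 0.017, -0.0, -0.1, -0.0],
[0.024, 0.001, 0.033, -0.1, -0.1, -0.0],
[0.037, 0.001, 0.05, -0.1, -0.2, -0.1],
[0.049, 0.001, 0.066, -0.1, -0.2, -0.1],
[0.061, 0.002, 0.083, -0.2, -0.3, -0.1],
[0.073, 0.002, 0.099, -0.2, -0.4, -0.1],
sim [-0.15  0.76 -0.36  2.54  2.31  0.78 -1.42] margin 0.025 err 0.0016 zmin 0.135
door_press [(array([0.488 , 0.0272, 0.124 ]), 0.56)]
door_hinge [(array([0.5631, 0.0019, 0.1676]), 0.67)]
bay_mouth [(array([0.5083, 0.023 , 0.1317]), 0.87)]
```

View pics/w2.png

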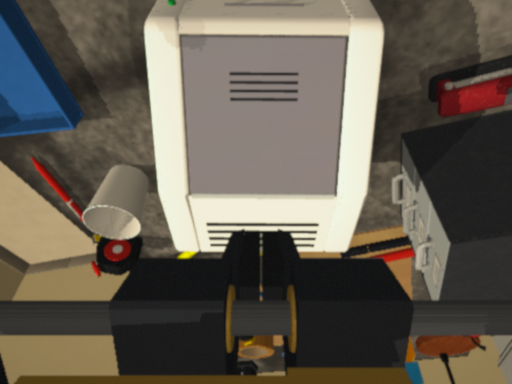

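Run:
```python
from h import *
from scipy.optimize import least_squares
z=np.load('w2.npz'); Rt=R.from_quat(z['q']); X=np.linalg.inv(z['X']);K=z['K']
def proj(P):
    t=Rt.inv().apply(P-z['p']); c=t@X[:3,:3].T+X[:3,3]; u=c@K.T; return u[:,:2]/u[:,2:]
px=np.array([(180.5,36),(347,38),(337.5,194.5),(189.5,194.5)])
L=np.array([[-.118,-.059,0],[-.118,.059,0],[0,.059,0],[0,-.059,0]])
def f(v): return (proj(face(v[3]).apply(L)+v[:3])-px).ravel()
o=least_squares(f,[*H,YAW],x_scale=[.01,.01,.01,.1]); print(o.x,np.degrees(o.x[3]),o.fun.round(1))
print('press',face(o.x[3]).apply([-.085,0,0])+o.x[:3],'mouth60',face(o.x[3]).apply([-.06,0,0])+o.x[:3])
```

```text
[ 0.56050822  0.00360323  0.16517563 -0.2912347 ] -16.686518879185023 [ 0.2  0.3  0.4 -1.  -1.4  0.7  0.7  0.2]
press [0.48999586 0.02473987 0.12267563] mouth60 [0.51073479 0.01852321 0.13517563]
```

```bash
sed -i 's/^H=.*/H=np.array([0.561,0.0036,0.165]); YAW=np.radians(-16.6)/' h.py
python3 - <<'E'
from em import *
em(H+F.apply([-.085,0,.015]),T1.as_matrix(),6)
E
```

```text
goal [0.49682926 0.02273013 0.26098076] [ 0.058  0.438 -0.568  2.355  1.624  0.561 -0.643] 2.4223105618162253e-06 0.0015640777843415503
[0.013, -0.0, 0.017, 0.0, -0.0, 0.0],
[0.025, -0.0, 0.033, 0.1, -0.0, 0.0],
[0.038, -0.001, 0.05, 0.1, -0.0, 0.0],
[0.05, -0.001, 0.067, 0.1, -0.0, 0.0],
[0.063, -0.001, 0.084, 0.2, -0.0, 0.1],
[0.076, -0.001, 0.1, 0.2, -0.1, 0.1],
sim [-0.15  0.76 -0.35  2.54  2.31  0.77 -1.42] margin 0.024 err 0.0015 zmin 0.136
```

Request:
carry_out(
  commands=[
    [0.013, 0, 0.017, 0, 0, 0],
    [0.025, 0, 0.033, 0, 0, 0],
    [0.038, -0.001, 0.05, 0.1, 0, 0],
    [0.05, -0.001, 0.067, 0.1, 0, 0],
    [0.063, -0.001, 0.084, 0.2, 0, 0],
    [0.076, -0.001, 0.1, 0.2, 0, 0],
    [0.076, -0.001, 0.1, 0.2, 0, 0],
  ],
)

```text
clock: 8.65
tool_pos: [0.4821, 0.0275, 0.1332]
eef_rot: [0.138, 0.957, -0.038, 0.254]
contact_force: [-0.8, 0.3, 1.3]
opening: 0.005
```

```bash
python3 st.py
```

```text
8.65 [0.4821 0.0275 0.1332] q [-0.137  0.762 -0.373  2.531  2.288  0.78  -1.399] 0.00521504421121771 f [-0.8  0.3  1.3]
in face frame (rel hinge): [-0.0873  0.0003  0.0137] rot err [-5.000e-01  1.000e-01  1.797e+02]
```

Request:
carry_out(
  commands=[
    [-0.001, 0, 0.01, 0, 0, 0],
    [-0.001, 0, 0.014, 0, 0, 0],
    [-0.001, 0, 0.017, 0, 0, 0],
    [-0.001, 0, 0.017, 0, 0, 0],
  ],
)

```text
clock: 9.05
tool_pos: [0.4929, 0.0247, 0.1211]
eef_rot: [0.138, 0.956, -0.038, 0.256]
contact_force: [0.0, -0.4, 1.8]
opening: 0.004
```

```bash
python3 st.py
```

```text
9.05 [0.4929 0.0247 0.1211] q [-0.121  0.798 -0.372  2.513  2.316  0.801 -1.403] 0.0035085026625529055 f [ 0.  -0.4  1.8]
in face frame (rel hinge): [-0.0837  0.0008 -0.0024] rot err [  0.    0.  179.8]
```

Request:
carry_out(
  commands=[
    [-0.001, 0, 0.002, 0, 0, 0],
    [-0.001, 0, 0.003, 0, 0, 0],
    [-0.001, 0, 0.003, 0, 0, 0],
  ],
)

```text
clock: 9.35
tool_pos: [0.4943, 0.0242, 0.1186]
eef_rot: [0.137, 0.956, -0.038, 0.255]
contact_force: [-0.7, 0.3, 4.0]
opening: 0.006
```

```bash
python3 st.py
```

```text
9.35 [0.4943 0.0242 0.1186] q [-0.118  0.804 -0.371  2.508  2.32   0.801 -1.401] 0.005743302544056565 f [-0.7  0.3  4. ]
in face frame (rel hinge): [-0.0836  0.0007 -0.0053] rot err [-1.000e-01  0.000e+00  1.798e+02]
```

Request:
carry_out(
  commands=[
    [0, 0, 0.001, 0, 0, 0],
    [0, 0, 0.002, 0, 0, 0],
    [0, 0, 0.002, 0, 0, 0],
  ],
)

```text
clock: 9.65
tool_pos: [0.4952, 0.024, 0.1172]
eef_rot: [0.137, 0.956, -0.038, 0.256]
contact_force: [-3.7, 0.8, 10.7]
opening: 0.009
```

```bash
python3 st.py
```

```text
9.65 [0.4952 0.024  0.1172] q [-0.116  0.808 -0.371  2.507  2.323  0.805 -1.401] 0.008548104452924699 f [-3.7  0.8 10.7]
in face frame (rel hinge): [-0.0836  0.0007 -0.007 ] rot err [ -0.   -0.  179.7]
```

Request:
carry_out(
  commands=[
    [0, 0, 0.001, 0, 0, 0],
    [0, 0, 0.001, 0, 0, 0],
    [-0.02, 0, -0.04, 0, 0, 0],
    [-0.045, 0, -0.082, 0, 0, 0],
    [-0.07, 0, -0.124, 0, 0, 0],
    [-0.09, 0, -0.165, 0, 0, 0],
    [-0.1, 0, -0.185, 0, 0, 0],
    [-0.1, 0, -0.185, 0, 0, 0],
  ],
  fingers=255,
)

```text
clock: 10.45
tool_pos: [0.4907, 0.0188, 0.303]
eef_rot: [0.139, 0.956, -0.05, 0.255]
contact_force: [0.4, 0.3, -0.4]
opening: 0.005
```

```bash
python3 st.py
python3 - <<'E'
from h import *
d=r.snapshot('wrist'); cv2.imwrite('pics/w3.png',d['img'])
E
```

```text
10.45 [0.4907 0.0188 0.303 ] q [-0.428  0.308  0.109  2.32   1.269  0.298 -0.244] 0.005133878358255009 f [ 0.4  0.3 -0.4]
in face frame (rel hinge): [ 0.0069 -0.0055  0.1554] rot err [1.000e-01 2.200e+00 1.796e+02]
```

View pics/w3.png

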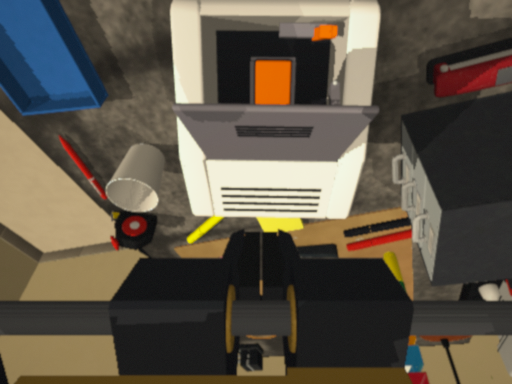

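Request:
carry_out(
  commands=[
    [0, 0, 0, 0, 0, 0],
    [0, 0, 0, 0, 0, 0],
    [0, 0, 0, 0, 0, 0],
    [0, 0, 0, 0, 0, 0],
    [0, 0, 0, 0, 0, 0],
    [0, 0, 0, 0, 0, 0],
  ],
  fingers=80,
)

```text
clock: 11.1
tool_pos: [0.491, 0.0184, 0.3016]
eef_rot: [0.139, 0.956, -0.051, 0.254]
contact_force: [0.0, -0.1, -0.1]
opening: 0.526
```

```bash
python3 st.py
python3 - <<'E'
from h import *
p,Rt,s=pose()
for n in ['wrist','top']:
  d=r.snapshot(n); cv2.imwrite(f'pics/{n}4.png',d['img'])
  if n=='wrist': np.savez('w4.npz',p=p,q=Rt.as_quat(),K=d['intrinsics'],X=d['tool_from_camera'])
  for l in ['cartridge_centre','bay_mouth','door_hinge']:
    print(l,[(np.round(a['xyz'],4),round(a['p'],2)) for a in r.spot_point(d,l)[:2]],[(np.round(a['xyz'],4),round(a['p'],2)) for a in r.spot_in(d,l)[:2]])
print('mouth60',H+F.apply([-.06,0,0]),'cart',H+F.apply([-.06,0,-.05]))
E
```

```text
11.1 [0.491  0.0184 0.3016] q [-0.424  0.311  0.105  2.32   1.278  0.298 -0.253] 0.5260988370848748 f [ 0.  -0.1 -0.1]
in face frame (rel hinge): [ 0.0065 -0.0058  0.1539] rot err [  0.    2.3 179.6]
cartridge_centre [(array([0.5306, 0.0102, 0.0899]), 0.63)] [(array([0.5127, 0.0162, 0.1192]), 0.7)]
bay_mouth [] [(array([0.5273, 0.0146, 0.234 ]), 0.66)]
door_hinge [(array([0.5614, 0.0012, 0.1678]), 0.98)] [(array([0.528 , 0.0164, 0.2351]), 0.87)]
cartridge_centre [(array([0.5324, 0.0159, 0.0885]), 0.58)] [(array([0.5152, 0.0194, 0.1209]), 0.46)]
bay_mouth [(array([0.5099, 0.0203, 0.133 ]), 0.93)] [(array([0.538 , 0.013 , 0.2327]), 0.89)]
door_hinge [(array([0.563 , 0.0032, 0.1674]), 0.88), (array([0.5111, 0.0198, 0.1314]), 0.39)] [(array([0.4409, 0.2559, 0.0248]), 0.72), (array([0.5686, 0.0039, 0.1678]), 0.68)]
mouth60 [0.5112041 0.0184448 0.135    ] cart [0.53516216 0.01130259 0.09169873]
```

View pics/wrist4.png

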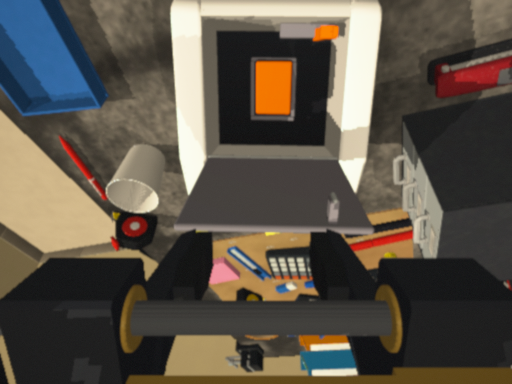

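Run:
```python
from h import *
z=np.load('w4.npz'); Rt=R.from_quat(z['q']); im=cv2.imread('pics/wrist4.png'); hsv=cv2.cvtColor(im,cv2.COLOR_BGR2HSV)
m=((hsv[...,0]<22)&(hsv[...,1]>180)&(hsv[...,2]>120)).astype('uint8'); m[:45]=0; m[125:]=0; m[:,:240]=0; m[:,305:]=0
c=max(cv2.findContours(m,0,1)[0],key=cv2.contourArea); print(cv2.boundingRect(c)); mu=cv2.moments(c); u,v=mu['m10']/mu['m00'],mu['m01']/mu['m00']; print(u,v,cv2.minAreaRect(c))
def toplane(px,h):
    ray=np.linalg.solve(z['K'],[px[0],px[1],1]); X=z['X']; o=Rt.apply(X[:3,3])+z['p']; d=Rt.apply(X[:3,:3]@ray)
    n=F.apply([0,0,1]); t=(n@(H+h*n-o))/(n@d); return F.inv().apply(o+t*d-H)
print(toplane((u,v),-.015).round(4))
ap=cv2.boxPoints(cv2.minAreaRect(c)); print([toplane(a,-.015).round(4) for a in ap])
```

```text
(255, 61, 37, 54)
272.8101129639591 87.11287430518199 ((273.0, 87.5), (35.99999237060547, 52.99999237060547), 0.0)
[-0.0647 -0.0008 -0.015 ]
[array([-0.0409, -0.0167, -0.015 ]), array([-0.0866, -0.0168, -0.015 ]), array([-0.0868,  0.0147, -0.015 ]), array([-0.0412,  0.0163, -0.015 ])]
```

Run:
```python
from em import *
a=H+F.apply([-.062,-.0008,.03]); em(a,T1.as_matrix(),5)
q=np.clip(q0,LO,HI); q=track(q,a,T1.as_matrix(),.14,.03)[0]; print(track(q,H+F.apply([-.062,-.0008,-.045]),T1.as_matrix(),.14,.02)[:3])
```

```text
goal [0.49682926 0.02273013 0.26098076] [ 0.058  0.438 -0.568  2.355  1.624  0.561 -0.643] 2.4223105618162253e-06 0.0015640777843415503
[0.014, 0.002, 0.025, -0.3, 0.0, 0.1],
[0.028, 0.003, 0.05, -0.6, 0.0, 0.2],
[0.041, 0.005, 0.074, -0.9, 0.0, 0.2],
[0.055, 0.007, 0.099, -1.2, 0.1, 0.3],
[0.069, 0.009, 0.124, -1.5, 0.1, 0.4],
sim [-0.18  0.67 -0.26  2.49  2.3   0.64 -1.37] margin 0.071 err 0.0021 zmin 0.16
(array([-0.10405039,  0.85202669, -0.28664318,  2.42300907,  2.40674842,
        0.74437198, -1.40165673]), np.float64(0.08376230993342881), np.float64(1.5342066764397509e-06))
```

Request:
carry_out(
  commands=[
    [0.02, 0.002, 0.025, -0.3, 0, 0.1],
    [0.035, 0.003, 0.05, -0.6, 0, 0.2],
    [0.05, 0.005, 0.074, -0.9, 0, 0.2],
    [0.06, 0.007, 0.099, -1.2, 0, 0.3],
    [0.069, 0.009, 0.124, -1.5, 0.1, 0.4],
    [0.069, 0.009, 0.124, -1.5, 0.1, 0.4],
    [0.069, 0.009, 0.124, -1.5, 0.1, 0.4],
  ],
)

```text
clock: 12.5
tool_pos: [0.4941, 0.0219, 0.1587]
eef_rot: [0.139, 0.956, -0.039, 0.254]
contact_force: [-1.5, -0.4, 0.2]
opening: 0.683
```

```bash
python3 st.py
python3 - <<'E'
from em import *
from plant import r
import cv2
a=H+F.apply([-.062,-.0008,-.045]); em(a,T1.as_matrix(),4)
d=r.snapshot('wrist'); cv2.imwrite('pics/w5.png',d['img'])
np.savez('w5.npz',p=p,q=Rt.as_quat(),K=d['intrinsics'],X=d['tool_from_camera'])
E
```

```text
12.5 [0.4941 0.0219 0.1587] q [-0.169  0.677 -0.266  2.484  2.286  0.636 -1.349] 0.6831507815978087 f [-1.5 -0.4  0.2]
in face frame (rel hinge): [-0.0632 -0.0016  0.0292] rot err [ -0.4   0.3 179.9]
goal [0.49682926 0.02273013 0.26098076] [ 0.058  0.438 -0.568  2.355  1.624  0.561 -0.643] 2.4223105618162253e-06 0.0015640777843415503
[-0.0, 0.0, 0.019, -0.0, -0.1, 0.0],
[-0.001, 0.001, 0.037, -0.1, -0.1, 0.0],
[-0.001, 0.001, 0.056, -0.1, -0.2, 0.0],
[-0.002, 0.001, 0.074, -0.2, -0.2, 0.1],
sim [-0.1   0.85 -0.29  2.42  2.4   0.75 -1.39] margin 0.092 err 0.0 zmin 0.095
```

View pics/w5.png

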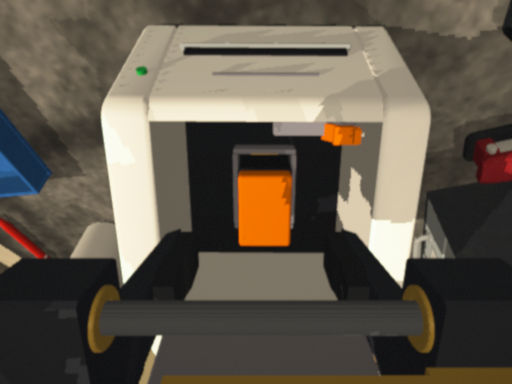

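Run:
```python
from h import *
z=np.load('w5.npz'); Rt=R.from_quat(z['q']); im=cv2.imread('pics/w5.png'); hsv=cv2.cvtColor(im,cv2.COLOR_BGR2HSV)
m=((hsv[...,0]<22)&(hsv[...,1]>180)&(hsv[...,2]>120)).astype('uint8'); m[:150]=0; m[:,:200]=0; m[:,320:]=0; m[260:]=0
c=max(cv2.findContours(m,0,1)[0],key=cv2.contourArea); print(cv2.boundingRect(c))
def toplane(px,h):
    ray=np.linalg.solve(z['K'],[px[0],px[1],1]); X=z['X']; o=Rt.apply(X[:3,3])+z['p']; d=Rt.apply(X[:3,:3]@ray)
    n=F.apply([0,0,1]); t=(n@(H+h*n-o))/(n@d); return F.inv().apply(o+t*d-H)
for a in [(238.5,170),(291,170),(238.5,246),(291,246),(264,208)]: print(a,toplane(a,-.015).round(4))
```

```text
(238, 172, 54, 74)
(238.5, 170) [-0.0902 -0.0157 -0.015 ]
(291, 170) [-0.0902  0.0149 -0.015 ]
(238.5, 246) [-0.0412 -0.0166 -0.015 ]
(291, 246) [-0.0413  0.0163 -0.015 ]
(264, 208) [-0.0666 -0.0007 -0.015 ]
```

Request:
carry_out(
  commands=[
    [0, 0.001, 0.02, 0, -0.1, 0],
    [0, 0.001, 0.04, 0, -0.2, 0],
    [0.001, 0.001, 0.06, 0, -0.2, 0],
    [0.001, 0.001, 0.074, 0, -0.2, 0],
    [0.001, 0.001, 0.074, 0, -0.2, 0],
  ],
)

```text
clock: 13.05
tool_pos: [0.5321, 0.013, 0.0984]
eef_rot: [0.139, 0.955, -0.038, 0.261]
contact_force: [-0.6, 0.5, 0.1]
opening: 0.684
```

```bash
python3 st.py
python3 - <<'E'
from h import *
d=r.snapshot('wrist'); cv2.imwrite('pics/w6.png',d['img'])
E
```

```text
13.05 [0.5321 0.013  0.0984] q [-0.106  0.847 -0.289  2.421  2.398  0.75  -1.396] 0.683928509313977 f [-0.6  0.5  0.1]
in face frame (rel hinge): [-0.0596  0.0007 -0.0425] rot err [8.0e-01 1.0e-01 1.8e+02]
```

View pics/w6.png

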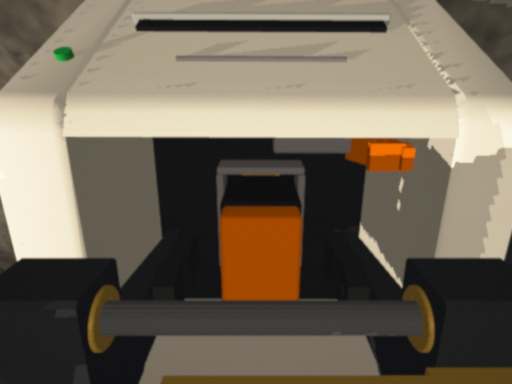

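Request:
carry_out(
  commands=[
    [0.003, -0.001, 0.002, 0, -0.8, 0],
    [0.003, -0.001, 0.002, 0, -0.8, 0],
    [0.003, -0.001, 0.002, 0, -0.8, 0],
  ],
)

```text
clock: 13.4
tool_pos: [0.5284, 0.0133, 0.094]
eef_rot: [0.138, 0.953, -0.038, 0.265]
contact_force: [0.0, -0.1, 1.5]
opening: 0.685
```

Request:
carry_out(
  commands=[
    [0, 0, 0, 0, 0, 0],
    [0, 0, 0, 0, 0, 0],
    [0, 0, 0, 0, 0, 0],
    [0, 0, 0, 0, 0, 0],
    [0, 0, 0, 0, 0, 0],
    [0, 0, 0, 0, 0, 0],
    [0, 0, 0, 0, 0, 0],
    [0, 0, 0, 0, 0, 0],
  ],
  fingers=255,
  grip_force=25,
)

```text
clock: 14.2
tool_pos: [0.5282, 0.0132, 0.0922]
eef_rot: [0.139, 0.954, -0.038, 0.264]
contact_force: [0.4, 0.9, 4.4]
opening: 0.389
```

```bash
python3 st.py
python3 - <<'E'
from em import *
em(H+F.apply([-.064,-.0003,.065]),T1.as_matrix(),6)
E
```

```text
14.2 [0.5282 0.0132 0.0922] q [-0.104  0.871 -0.305  2.44   2.414  0.798 -1.422] 0.38912055221762887 f [0.4 0.9 4.4]
in face frame (rel hinge): [-0.066  -0.0001 -0.046 ] rot err [ 1.6e+00 -1.0e-01  1.8e+02]
goal [0.49682926 0.02273013 0.26098076] [ 0.058  0.438 -0.568  2.355  1.624  0.561 -0.643] 2.4223105618162253e-06 0.0015640777843415503
[-0.001, -0.0, -0.018, 0.0, 0.2, 0.0],
[-0.001, -0.0, -0.037, 0.0, 0.3, 0.0],
[-0.002, -0.0, -0.055, 0.0, 0.5, 0.0],
[-0.003, -0.0, -0.074, 0.0, 0.7, 0.0],
[-0.003, -0.0, -0.092, 0.0, 0.8, 0.0],
[-0.004, -0.0, -0.111, 0.1, 1.0, 0.0],
sim [-0.22  0.59 -0.24  2.51  2.21  0.58 -1.31] margin 0.05 err 0.0 zmin 0.125
```

Request:
carry_out(
  commands=[
    [-0.001, 0, -0.014, 0, 0, 0],
    [-0.001, 0, -0.03, 0, 0, 0],
    [-0.002, 0, -0.05, 0, 0, 0],
    [-0.002, 0, -0.07, 0, 0, 0],
    [-0.002, 0, -0.09, 0, 0.3, 0],
    [-0.003, 0, -0.111, 0, 0.5, 0],
    [-0.003, 0, -0.111, 0, 0.5, 0],
  ],
)

```text
clock: 14.9
tool_pos: [0.4749, 0.0287, 0.1901]
eef_rot: [0.139, 0.955, -0.037, 0.26]
contact_force: [0.3, 0.1, -1.1]
opening: 0.385
```

```bash
python3 st.py
python3 - <<'E'
from h import *
d=r.snapshot('scene'); cv2.imwrite('pics/s7.png',d['img'])
d=r.snapshot('wrist'); cv2.imwrite('pics/w7.png',d['img'])
E
```

```text
14.9 [0.4749 0.0287 0.1901] q [-0.215  0.588 -0.256  2.519  2.22   0.602 -1.326] 0.38472345772856475 f [ 0.3  0.1 -1.1]
in face frame (rel hinge): [-0.0651 -0.0005  0.0666] rot err [ 8.0e-01 -1.0e-01  1.8e+02]
```

View pics/s7.png

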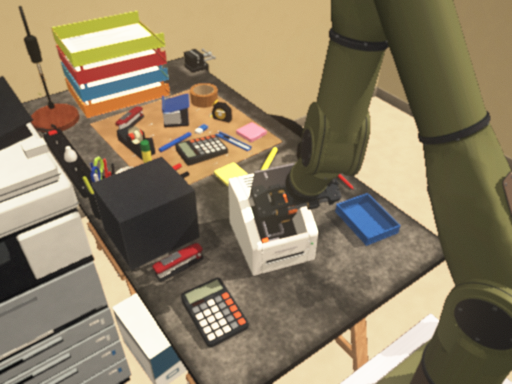

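View pics/w7.png

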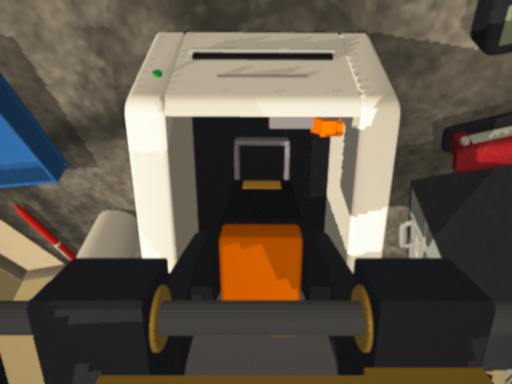

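Run:
```python
from em import *
M1=T1.as_matrix()
qq=np.clip(q0,LO,HI)
W=np.array([.45,-.10,.29])
for yawd in range(-80,100,20):
    Mv=(R.from_euler('z',YAWv:=np.radians(-16.6+yawd))*R.from_euler('z',np.pi)*R.from_euler('x',np.pi)).as_matrix()
    q,m,e,z,tr=track(qq,W,M1); q,m2,e2,z2,tr2=track(q,np.array([.45,-.255,.2]),Mv); q,m3,e3,z3,tr3=track(q,np.array([.45,-.255,.043]),Mv)
    print(yawd,Mv[:,0].round(2),[round(x,3) for x in(m,m2,m3,e,e2,e3)],len(tr)+len(tr2),q.round(2))
em(W,M1)
```

```text
goal [0.49682926 0.02273013 0.26098076] [ 0.058  0.438 -0.568  2.355  1.624  0.561 -0.643] 2.4223105618162253e-06 0.0015640777843415503
-80 [0.11 0.99 0.  ] [np.float64(0.039), np.float64(0.039), np.float64(0.222), np.float64(0.0), np.float64(0.002), np.float64(0.0)] 14 [ 0.5   0.88 -0.13  2.02  0.39  0.26 -0.07]
-60 [-0.23  0.97  0.  ] [np.float64(0.039), np.float64(0.005), np.float64(0.194), np.float64(0.0), np.float64(0.002), np.float64(0.0)] 12 [ 0.43  0.88 -0.    2.02  0.    0.23  0.66]
-40 [-0.55  0.83  0.  ] [np.float64(0.039), np.float64(0.127), np.float64(0.244), np.float64(0.0), np.float64(0.004), np.float64(0.0)] 10 [ 0.54  0.88 -0.18  2.02  0.53  0.28  0.49]
-20 [-0.8  0.6  0. ] [np.float64(0.039), np.float64(0.106), np.float64(0.287), np.float64(0.0), np.float64(0.009), np.float64(0.0)] 9 [ 0.59  0.89 -0.27  2.02  0.7   0.33  0.67]
0 [-0.96  0.29  0.  ] [np.float64(0.039), np.float64(0.111), np.float64(0.327), np.float64(0.0), np.float64(0.023), np.float64(0.0)] 8 [ 0.63  0.9  -0.34  2.01  0.81  0.37  0.92]
20 [-1.   -0.06  0.  ] [np.float64(0.039), np.float64(0.126), np
[... 205 characters left out ...]
64(0.0), np.float64(0.004), np.float64(0.0)] 10 [ 0.77  0.94 -0.59  2.01  1.06  0.54  1.38]
60 [-0.73 -0.69 -0.  ] [np.float64(0.039), np.float64(0.002), np.float64(0.378), np.float64(0.0), np.float64(0.004), np.float64(0.0)] 12 [ 0.68  0.91 -0.42  2.01  0.91  0.42  1.87]
80 [-0.45 -0.89  0.  ] [np.float64(0.039), np.float64(0.029), np.float64(0.475), np.float64(0.0), np.float64(0.005), np.float64(0.0)] 14 [ 0.9   1.02 -0.83  2.    1.21  0.73  1.96]
[-0.015, -0.033, -0.02, 0.0, 0.1, -0.0],
[-0.031, -0.065, -0.041, 0.0, 0.2, -0.0],
[-0.046, -0.098, -0.061, 0.0, 0.4, -0.0],
[-0.062, -0.131, -0.081, 0.0, 0.5, -0.0],
sim [-0.01  0.28  0.04  2.45  2.27  0.15 -0.94] margin 0.039 err 0.0 zmin 0.214
```

Request:
carry_out(
  commands=[
    [-0.015, -0.033, -0.02, 0, 0, 0],
    [-0.031, -0.065, -0.041, 0, 0.2, 0],
    [-0.046, -0.098, -0.061, 0, 0.4, 0],
    [-0.062, -0.131, -0.081, 0, 0.5, 0],
    [-0.062, -0.131, -0.081, 0, 0.5, 0],
  ],
)

```text
clock: 15.5
tool_pos: [0.4503, -0.1067, 0.2921]
eef_rot: [0.145, 0.954, -0.04, 0.258]
contact_force: [1.3, 0.5, -2.3]
opening: 0.382
```

```bash
python3 st.py
python3 - <<'E'
from em import *
Mv=(R.from_euler('z',np.radians(-16.6+10))*R.from_euler('z',np.pi)*R.from_euler('x',np.pi)).as_matrix()
em([.4505,-.2555,.17],Mv)
E
```

```text
15.5 [ 0.4503 -0.1067  0.2921] q [ 0.003  0.279  0.05   2.446  2.274  0.149 -0.931] 0.38212265066062945 f [ 1.3  0.5 -2.3]
in face frame (rel hinge): [-0.001  -0.1373  0.1474] rot err [  -0.4   -0.6 -179.5]
goal [0.49682926 0.02273013 0.26098076] [ 0.058  0.438 -0.568  2.355  1.624  0.561 -0.643] 2.4223105618162253e-06 0.0015640777843415503
[0.005, -0.028, 0.026, -0.6, 6.0, -2.1],
[0.009, -0.057, 0.051, -1.2, 12.1, -4.1],
[0.014, -0.085, 0.077, -1.7, 18.1, -6.2],
[0.019, -0.113, 0.102, -2.3, 24.2, -8.3],
[0.023, -0.142, 0.128, -2.9, 30.2, -10.4],
sim [ 0.79  0.71 -0.61  1.94  0.63  0.69  1.25] margin 0.153 err 0.0056 zmin 0.17
```

Request:
carry_out(
  commands=[
    [0.002, -0.014, 0.013, -0.3, 3.0, -1.0],
    [0.005, -0.028, 0.026, -0.6, 6.0, -2.1],
    [0.007, -0.042, 0.038, -0.9, 9.0, -3.1],
    [0.009, -0.057, 0.051, -1.2, 12.1, -4.1],
    [0.012, -0.071, 0.064, -1.5, 15.1, -5.2],
    [0.014, -0.085, 0.077, -1.7, 18.1, -6.2],
    [0.019, -0.113, 0.102, -2.3, 24.2, -8.3],
    [0.021, -0.128, 0.115, -2.6, 27.2, -9.4],
    [0.023, -0.142, 0.128, -2.9, 30.2, -10.4],
    [0.023, -0.142, 0.128, -2.9, 30.2, -10.4],
    [0.023, -0.142, 0.128, -2.9, 30.2, -10.4],
  ],
)

```text
clock: 16.6
tool_pos: [0.4496, -0.2516, 0.1634]
eef_rot: [0.054, 0.998, 0.005, -0.008]
contact_force: [-0.6, -0.7, -1.4]
opening: 0.386
```

```bash
python3 st.py
python3 - <<'E'
from em import *
from plant import r
import cv2
print(Rt.as_matrix().round(3))
Mv=(R.from_euler('z',np.radians(-16.6+10))*R.from_euler('z',np.pi)*R.from_euler('x',np.pi)).as_matrix()
em([.4505,-.2555,.05],Mv)
for n in ['scene','top','wrist']:
    d=r.snapshot(n); cv2.imwrite(f'pics/{n}8.png',d['img'])
    for l in ['tray','cartridge_centre']: print(n,l,[(np.round(a['xyz'],4),round(a['p'],2)) for a in r.spot_point(d,l)[:2]])
E
```

```text
16.6 [ 0.4496 -0.2516  0.1634] q [ 0.836  0.748 -0.694  1.936  0.697  0.734  1.186] 0.3864925658983793 f [-0.6 -0.7 -1.4]
in face frame (rel hinge): [-0.0302 -0.2764  0.0155] rot err [-45.4  -4.6 163.8]
goal [0.49682926 0.02273013 0.26098076] [ 0.058  0.438 -0.568  2.355  1.624  0.561 -0.643] 2.4223105618162253e-06 0.0015640777843415503
[[-0.994  0.108 -0.015]
 [ 0.108  0.994  0.011]
 [ 0.016  0.009 -1.   ]]
[-0.001, -0.002, 0.038, 0.2, -0.3, 0.1],
[-0.002, -0.003, 0.076, 0.3, -0.6, 0.3],
[-0.003, -0.005, 0.113, 0.5, -0.9, 0.4],
sim [ 0.71  0.91 -0.48  2.01  0.95  0.47  0.97] margin 0.429 err 0.0 zmin 0.05
scene tray [(array([ 0.4492, -0.256 , -0.0009]), 0.9)]
scene cartridge_centre [(array([ 0.4522, -0.2516,  0.1601]), 0.8), (array([0.5148, 0.0182, 0.133 ]), 0.16)]
top tray [(array([ 0.4534, -0.2565, -0.    ]), 0.98)]
top cartridge_centre []
wrist tray [(array([ 0.4504, -0.2588,  0.0019]), 0.69)]
wrist cartridge_centre []
```

View pics/wrist8.png

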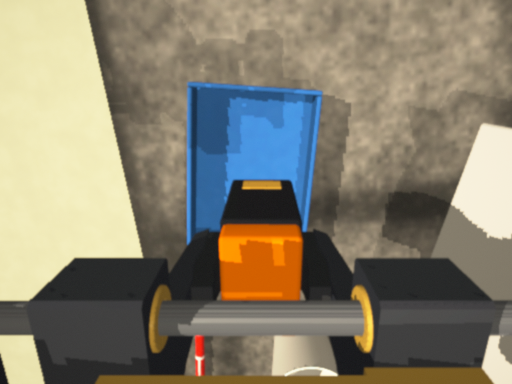

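View pics/scene8.png

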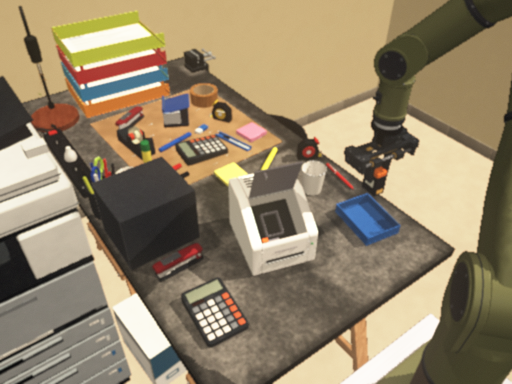

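Request:
carry_out(
  commands=[
    [-0.001, -0.002, 0.035, 0.2, -0.3, 0.1],
    [-0.002, -0.003, 0.07, 0.3, -0.6, 0.3],
    [-0.003, -0.005, 0.1, 0.5, -0.9, 0.4],
    [-0.003, -0.005, 0.111, 0.5, -0.9, 0.4],
    [-0.003, -0.005, 0.111, 0.5, -0.9, 0.4],
    [-0.003, -0.005, 0.111, 0.5, -0.9, 0.4],
  ],
)

```text
clock: 17.65
tool_pos: [0.4547, -0.2538, 0.0576]
eef_rot: [0.055, 0.998, -0.003, 0.006]
contact_force: [-0.1, 0.3, -1.7]
opening: 0.382
```

```bash
python3 st.py
```

```text
17.65 [ 0.4547 -0.2538  0.0576] q [ 0.708  0.892 -0.484  2.01   0.947  0.465  0.963] 0.38237205601378643 f [-0.1  0.3 -1.7]
in face frame (rel hinge): [-0.0782 -0.2771 -0.0788] rot err [-42.9  -3.6 164.4]
```

Free-hanging force is about -1.5 N. I'll feel for the floor.

Request:
carry_out(
  commands=[
    [0, 0, 0.004, 0, 0, 0],
    [0, 0, 0.007, 0, 0, 0],
    [0, 0, 0.009, 0, 0, 0],
    [0, 0, 0.009, 0, 0, 0],
  ],
)

```text
clock: 18.05
tool_pos: [0.4539, -0.2542, 0.0475]
eef_rot: [0.055, 0.998, -0.003, 0.005]
contact_force: [-0.4, -0.1, -1.4]
opening: 0.381
```

```bash
python3 st.py
```

```text
18.05 [ 0.4539 -0.2542  0.0475] q [ 0.697  0.908 -0.463  2.013  0.969  0.444  0.944] 0.3809394647901806 f [-0.4 -0.1 -1.4]
in face frame (rel hinge): [-0.0839 -0.2776 -0.0872] rot err [-43.1  -3.6 164.4]
```

Request:
carry_out(
  commands=[
    [0, 0, 0.002, 0, 0, 0],
    [0, 0, 0.003, 0, 0, 0],
    [0, 0, 0.003, 0, 0, 0],
  ],
)

```text
clock: 18.35
tool_pos: [0.4539, -0.2541, 0.0443]
eef_rot: [0.055, 0.998, -0.003, 0.005]
contact_force: [-0.6, -0.1, -2.3]
opening: 0.383
```

```bash
python3 st.py
```

```text
18.35 [ 0.4539 -0.2541  0.0443] q [ 0.693  0.913 -0.456  2.013  0.976  0.437  0.937] 0.38255821085891795 f [-0.6 -0.1 -2.3]
in face frame (rel hinge): [-0.0855 -0.2775 -0.09  ] rot err [-43.1  -3.6 164.4]
```

Request:
carry_out(
  commands=[
    [0, 0, 0.001, 0, 0, 0],
    [0, 0, 0.002, 0, 0, 0],
    [0, 0, 0.002, 0, 0, 0],
  ],
)

```text
clock: 18.65
tool_pos: [0.4539, -0.254, 0.0429]
eef_rot: [0.055, 0.998, -0.003, 0.005]
contact_force: [-2.0, 0.3, 4.2]
opening: 0.384
```

```bash
python3 st.py
python3 - <<'E'
from h import *
d=r.snapshot('scene'); cv2.imwrite('pics/s9.png',cv2.resize(d['img'][130:270,300:440],None,fx=4,fy=4,interpolation=cv2.INTER_CUBIC))
print(r.spot_point(d,'cartridge_centre'))
E
```

```text
18.65 [ 0.4539 -0.254   0.0429] q [ 0.69   0.915 -0.452  2.014  0.981  0.433  0.933] 0.3841255187576281 f [-2.   0.3  4.2]
in face frame (rel hinge): [-0.0862 -0.2775 -0.0912] rot err [-43.1  -3.5 164.4]
[{'xyz': [0.4582, -0.2557, 0.04], 'p': 0.74}]
```

View pics/s9.png

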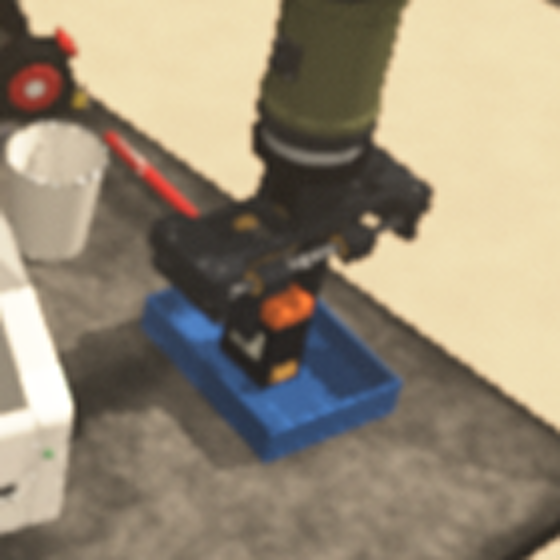

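Request:
carry_out(
  commands=[
    [0, 0, 0, 0, 0, 0],
    [0, 0, 0, 0, 0, 0],
    [0, 0, 0, 0, 0, 0],
    [0, 0, 0, 0, 0, 0],
    [0, 0, 0, 0, 0, 0],
    [0, 0, 0, 0, 0, 0],
  ],
  fingers=90,
)

```text
clock: 19.35
tool_pos: [0.454, -0.2541, 0.0424]
eef_rot: [0.055, 0.998, -0.003, 0.005]
contact_force: [0.5, -0.4, 0.1]
opening: 0.645
```

Request:
carry_out(
  commands=[
    [0, 0, -0.02, 0, 0, 0],
    [0, 0, -0.05, 0, 0, 0],
    [0, 0, -0.09, 0, 0, 0],
    [0, 0, -0.13, 0, 0, 0],
    [0, 0, -0.15, 0, 0, 0],
    [0, 0, -0.15, 0, 0, 0],
    [0, 0, -0.15, 0, 0, 0],
  ],
)

```text
clock: 20.05
tool_pos: [0.4522, -0.2533, 0.1923]
eef_rot: [0.055, 0.998, -0.003, 0.005]
contact_force: [-0.2, -0.2, -0.6]
opening: 0.644
```

```bash
python3 st.py
python3 - <<'E'
from h import *
for n in ['scene','top','wrist']:
    d=r.snapshot(n); cv2.imwrite(f'pics/{n}10.png',d['img'])
    for l in ['tray','cartridge_centre','door_hinge','notes','cup']: print(n,l,[(np.round(a['xyz'],4),round(a['p'],2)) for a in r.spot_point(d,l)[:1]])
cv2.imwrite('pics/s10.png',cv2.resize(cv2.imread('pics/scene10.png')[130:270,220:440],None,fx=3.5,fy=3.5,interpolation=cv2.INTER_CUBIC))
E
```

```text
20.05 [ 0.4522 -0.2533  0.1923] q [ 0.853  0.698 -0.718  1.93   0.671  0.756  1.205] 0.6441758953478317 f [-0.2 -0.2 -0.6]
in face frame (rel hinge): [-0.0131 -0.2773  0.0391] rot err [-43.1  -3.5 164.4]
scene tray [(array([ 0.4535, -0.2547, -0.001 ]), 0.69)]
scene cartridge_centre [(array([ 0.455 , -0.2549,  0.0385]), 0.69)]
scene door_hinge [(array([0.5635, 0.0032, 0.1637]), 0.77)]
scene notes [(array([ 0.8435, -0.0633,  0.0022]), 0.56)]
scene cup [(array([ 0.6512, -0.2241, -0.0019]), 0.59)]
top tray [(array([ 0.4521, -0.2562,  0.003 ]), 0.61)]
top cartridge_centre []
top door_hinge [(array([0.5639, 0.0048, 0.1679]), 0.83)]
top notes [(array([ 0.8463, -0.063 ,  0.0012]), 0.91)]
top cup [(array([ 0.6439, -0.2241,  0.003 ]), 0.69)]
wrist tray []
wrist cartridge_centre []
wrist door_hinge []
wrist notes []
wrist cup [(array([ 0.6425, -0.2219,  0.0023]), 0.72)]
```

View pics/s10.png

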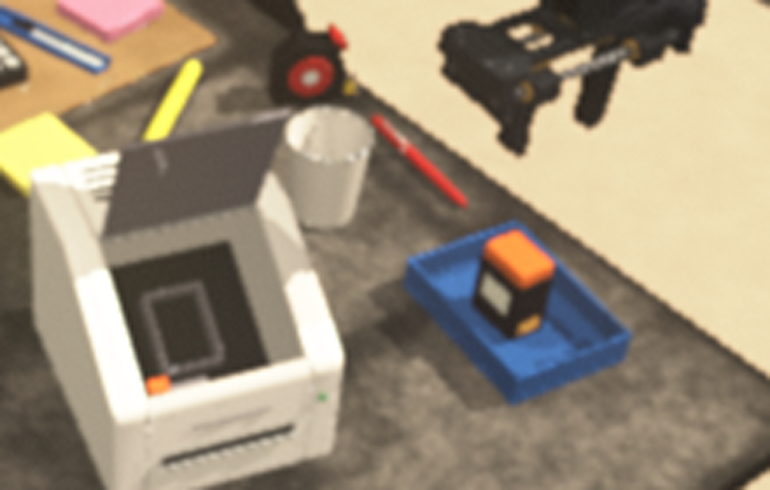

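View pics/wrist10.png

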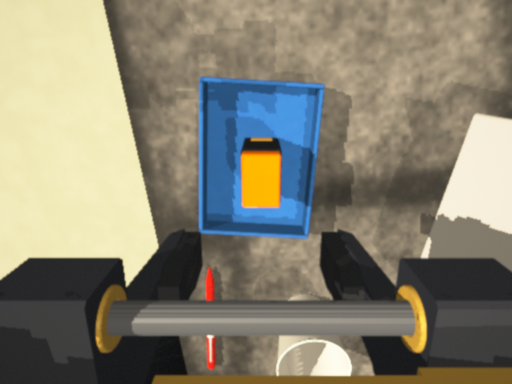

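The cartridge stands upright in the middle of the tray, the bay is empty, the door is open, and the gripper is clear of everything.

```bash
python3 -c "
from plant import r
print(r.finish_job())"
```

```text
the job is handed in; nothing more can be done
None
```

The job is handed in. The door was pressed in and sprang open, and the cartridge was drawn out along the bay axis. It now stands upright, orange top up, in the blue tray. No verdict was reported.

**Last checks (about 20 s on the clock, limit 51 s):**
- **Cartridge:** its centre was found at about (0.455, -0.255, 0.039). That is within 5 mm of the tray's centre and at the height for standing on the tray floor. The pictures show it upright and released.
- **Door and bay:** the door stands fully open and the bay is empty.
- **Tray, cup and notes:** the detectors place them within their own error (a few mm) of where they started.
- **Calculator and stapler:** I did not measure these again at the end. The arm went nowhere near them, and in the mid-run pictures they looked unmoved.
- **Gripper:** it hangs clear at 0.19 m, with no contact force beyond noise.

**What went wrong on the way:** the first approach with the tool tilted ran two wrist joints to about their range limits. Joint 5 read -1.0006 against its limit of -1. I then worked out the arm's geometry from its readings and took a detour to a better arm posture. From there the press, grip and placing went as planned, with at most about 11 N of contact force on the door.

The last cartridge check comes from the scene camera alone. The top-camera and wrist-camera detectors did not report it there, but it shows clearly in the wrist picture.

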